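# Twist the filter holder up into the sprung bayonet collar of the enlarger lens

## Task

Fit the brass filter holder, the ring with the black handle, up into the sprung bayonet collar under the enlarger's lens: offer it up with the handle swung to the left, feel for the slots, push it up lightly against the spring and turn the handle towards the front until the lugs meet the stop, then let it drop into its seats and let go, so that it hangs level and locked with the handle to the front. Do it with a light hand: lugs and collar must never bear more than about 90 N together, which is a push of some 8 to 10 N at the handle. Leave the other things on the counter where they are.

Things in the scene. Friction and masses are not known exactly. Their poses are not given: they have to be found in the camera images.
- holder_handle (a point): Filter holder's handle: level black bar 18 mm wide, 26 mm high, 70 to 178 mm from the ring's axis (thin brass stem further in). Point on its centre line, 130 mm from the axis, 22 mm above the holder's underside. Axes are the holder's: z up, -x from ring out along the handle. Holder 0.15-0.27 kg, centre of mass 18 mm from the axis to the handle; starts on the counter, ring flat, lugs up.
- holder_lugs (a point): On the axis of the holder's brass ring, level with the underside of its 3 lugs, 38 mm above its underside, 16 mm above the handle's centre line; axes as holder_handle. Ring 78 mm across, its flat top (flange) 8 mm below this point; a neck 50 mm across ends 9 mm above it. Lugs reach 33 mm radius, 13 mm wide, 4 mm thick, 120 degrees apart, one exactly over the handle.
- collar_mouth (a point): On the enlarger's lens axis, at the lower face of the aluminium collar (81 mm across, 27 mm high) round the lens, open downwards, 190-230 mm above the counter. z up, -x = enlarger's front (towards the robot within 10 degrees), +y = its left. Inside, a ledge with a 54 mm hole for the neck and 3 slots for the lugs; fixed to the head. Pressing up levers the handle in the fingers: grip firmly, press lightly.
- collar_slots (a point): On the lens axis 4 mm below collar_mouth: holder_lugs is here when the lug tops touch the ledge from below, beside the slots. Lugs enter with the handle about 45 degrees left of front (holder yaw = collar yaw - 45 degrees). The collar is clamped by hand, up to 17 degrees off these axes either way: feel for the slots; lugs have about 4 degrees of play in them. Axes as collar_mouth.
- collar_seat (a point): On the lens axis 2.5 mm above collar_mouth: holder_lugs is here when locked, holder yaw = collar yaw within 3 degrees. From the slots the lugs rise; at 5 mm over the mouth they clear the ledge, at 8 mm the flange meets the collar. Then turn anticlockwise from above: 8 degrees of raised land, then seats 2.5 mm lower, hard stop at 48 degrees from the slots. Axes as collar_mouth.
- pressure_ring (a point): On the lens axis 10 mm above collar_mouth: underside of the sprung ring in the collar that pushes down on the top of the holder's neck, first touched when holder_lugs is 1 mm above the mouth; pushes with 1.2 N there, 2.6 N with the flange against the collar (8 mm). Forces at the handle press lugs and collar with 8 to 10 times as much in all. Point fixed to the head. Axes as collar_mouth.
- head_stage (a point): On the lens axis, 118 mm above collar_mouth, underside of the enlarger head's wide part, 73 mm radius, which goes on up to 245 mm above the mouth: keep the hand clear of it. Below it the bellows and lens stage have 50 mm radius down to 62 mm above the mouth. The square column (45 mm) stands 210 mm to the -y side, joined by an arm at the head's height. Axes as collar_mouth.
- carrier: Bystander: grey steel negative carrier standing open, 90 x 130 mm, its raised leaf 90 mm high; origin under the middle of the lower leaf.
- switch_box: Bystander: black bakelite box with two push buttons, 85 x 60 x 52 mm; origin at the centre of its underside.
- lens_cap: Bystander: chrome lens cap, 52 mm across, 13 mm high; origin at the centre of its underside.
- thermometer_holder: Bystander: white ceramic thermometer holder, foot 68 mm across, 60 mm high, a glass thermometer rising to 110 mm; origin at the centre of its underside.
Mind the look-alikes: they are no part of the job. Of the things shaped like the part that bears holder_handle, the brass one is meant.

How it is judged (in metres and radians):
On the way, in this order (a step that is already met when the one before it is completed fails the run):
1. the filter holder is lifted clear of the counter (height (world z) of holder_lugs above 0.1 m), for 0.1 s.
2. the lugs are up through the slots of the collar (horizontal distance between holder_lugs and collar_mouth below 0.006 m and z of holder_lugs in the frame of collar_mouth above 0.004 m), for 0.1 s.
At the end, for the whole second after the job is handed in: The filter holder hangs by its lugs in the seats of the collar: holder_lugs 1 to 3.8 mm above collar_mouth (over the raised lands it would be 5 mm) and within 4 mm of its axis, handle within 23 degrees of the front, level within 3.4 degrees, and at rest (horizontal distance between holder_lugs and collar_mouth below 0.004 m and z of holder_lugs in the frame of collar_mouth between 0.001 and 0.0038 m and angle between the x axis of holder_lugs and the x axis of collar_mouth, either way round below 0.4 rad and angle between holder_lugs's own z axis and vertical below 0.06 rad and linear speed of holder below 0.02 m/s); the robot touches nothing.
It fails at once if lugs and collar bear more than 90 N in all: the filter holder is forced against the enlarger (contact force between holder and head above 90 N).
It fails at once if the negative carrier is shifted by more than 15 mm (distance of carrier from where it was at the start of the episode above 0.015 m).
It fails at once if the switch box is shifted by more than 15 mm (distance of switch_box from where it was at the start of the episode above 0.015 m).
It fails at once if the lens cap is shifted by more than 15 mm (distance of lens_cap from where it was at the start of the episode above 0.015 m).
It fails at once if the thermometer holder is shifted by more than 15 mm (distance of thermometer_holder from where it was at the start of the episode above 0.015 m).
It also fails if it takes over 72 s, if anything falls off the work surface, if the arm or the gripper's body presses on something with over 40 N, if the wrist force passes 120 N, or if a joint passes its speed limit or range.

## Robot

A 7-joint arm with a two-finger parallel gripper is mounted at the origin on the work surface. World frame = base frame: x ahead of the robot, y to its left, z up, the work surface at z = 0. Lengths are in m, angles in degrees, forces in N, time in s.
With the tool pointing down it reaches from about 0.425 to 0.875 m from the base axis. Payload 4.7 kg.
Tool frame: the origin (TCP) lies at the very end of the fingers, on their centre line; the grasp point (between the pads) lies 19 mm behind it; z points along the fingers, y is the direction in which the jaws open and shut (so a half turn about z gives the same grasp; the last joint's range is limited). The gripper opens to 87 mm and grips with 3 to 60 N. Pads are 19 mm wide; open, the fingers measure 117 mm over their backs; the gripper's body (75 mm by 190 mm) begins 51 mm behind the grasp point.
Start: joints at [64.005, 18.392, -4.016, 83.108, 1.295, 78.541, -3.26], TCP at [0.293, -0.58, 0.223] pointing down, gripper open.
Joint ranges: [-163.93, 163.93], [-17.29, 119.83], [-79.2, 71.16], [3.27, 140.29], [-89.18, 269.18], [5.43, 117.66], [-154.24, 154.24]. Speed limits (degrees/s): [147.25, 147.25, 180, 180, 180, 180, 180].

## Interface

Orientations are given as [roll, pitch, yaw] about the fixed x, y, z axes, in that order (R = Rz(yaw) Ry(pitch) Rx(roll)).
In Python, from cell import sensors, imaging, ticket gives the robot as it stands.
- The arm moves only by the tool carry_out, never from a script. Its argument "plan" is a list of rows, each an object of numbers: "fingers": the closure, from -1 (fully open) to 1 (shut); "dx", "dy", "dz": the shift along the tool's x, y, z normalised to -1 to 1, where 1 is 0.03 m; "rx", "ry", "rz": the turn, a rotation vector about the tool's x, y, z normalised to -1 to 1, where 1 is 10 degrees. A call has 1 to 12 rows; each row shifts and turns the commanded pose from where the row before left it, along the tool's axes as they then stand; what a row does not reach is not made up. A row lasts 1/8 s, in which the tool goes at most 62.5 mm and 10.7 degrees, less where a joint would pass 70% of its speed; a pose out of reach is approached as far as the arm can. A call with a number of a shift or a turn outside -1 to 1 is refused whole. A call with a gripper value outside its range is refused whole. The fingers move at their own pace and stop on an object; "force" is the grip in N (left out, the last holds). Time passes only in rows, so rows that do not move let the fingers close. It gives the time, the measured TCP pose, the force and the opening at its end, in the units of the state.
- sensors.get_obs(): the state, without advancing time (a new reading comes with each control period).
- imaging.read_camera(name): name is "scene" or "top"; returns a dict with "color" (420x560x3 uint8, red, green, blue), "mtx" (3x3 intrinsics, pixels), "extrinsics" (4x4, takes a point from world to camera coordinates). Camera axes: x right, y down, z forward; pixel columns grow to the right and rows downward; lengths in m; the calibration is good to about 2 mm. A picture is of the moment at which its call begins. There is no depth.
- ticket.sign_off(): hands the job in, once; it reports no verdict.
The state is a dict: "time_s": time; "qpos": joint angles; "joint_velocities": joint speeds; "effort": joint torques, N m; "tool_pos": TCP position; "tool_rot": TCP orientation; "force": force on the tool from outside, world axes, zero at the start; "wrist_torque": the same for the moment, N m; "grip_width": finger opening in m.
Only numpy, scipy, OpenCV 4.12 (cv2) and the standard library are available. Lean on these libraries where they do the work, as an engineer would, in place of code of your own. Each camera call takes 0.05 s, during which the arm holds its last target.

## Working session

There is one attempt and no reset: what is moved stays moved. The work goes in short steps, Python scripts to look and compute and a tool call to move; the robot and the scene stay as the last step left them, time stands still between calls to the robot, and variables do not carry over. Pictures are saved under pics/ and viewed, and the job is handed in when it is done.

Besides the shell and the picture viewer there is one more tool, called after "Call:" by a JSON object that holds its "name" and its "arguments", one argument or row to a line. carry_out: Moves the arm, as the interface text tells. Scaled input: -1 to 1 covers 0.03 m each way for a shift and 10 degrees each way for a turn. Its arguments: {"type":"object","properties":{"plan":{"type":"array"},"force":{"type":"number"}},"required":["plan"]}

```bash
ls; mkdir -p pics; python3 - <<'E'
from cell import sensors, imaging
import cv2,numpy as np
for n in ("scene","top"):
    d=imaging.read_camera(n); cv2.imwrite(f"pics/{n}0.png",d["color"][:,:,::-1]); print(n,d["mtx"].tolist(),np.round(d["extrinsics"],4).tolist())
print(sensors.get_obs())
E
```

```text
pics
scene [[400.86935518987167, 0.0, 288.79719149132154], [0.0, 400.86935518987167, 207.66071908807763], [0.0, 0.0, 1.0]] [[0.7368, 0.6761, -0.0016, -0.4278], [0.6389, -0.697, -0.3255, -0.2247], [-0.2212, 0.2388, -0.9455, 1.3486], [0.0, 0.0, 0.0, 1.0]]
top [[440.69466688754034, 0.0, 278.0442942362487], [0.0, 440.69466688754034, 195.88567779213454], [0.0, 0.0, 1.0]] [[0.0462, -0.9989, 0.0065, 0.0353], [-0.9747, -0.0465, -0.2188, 0.57], [0.2189, 0.0037, -0.9757, 1.0484], [0.0, 0.0, 0.0, 1.0]]
{'time_s': 0.1, 'qpos': array([64.00683325, 18.43464477, -4.01815531, 83.16904162,  1.29468222,
       78.54099039, -3.26105524]), 'joint_velocities': array([-0.08139865, -0.15438549,  0.07278521, -0.21746849,  0.01533509,
       -0.00547647, -0.04616875]), 'effort': array([ 5.46077335e-04, -4.92569876e+01, -4.05575149e-01, -3.13399780e+01,
       -6.42279047e-02,  3.95387644e-02,  8.74538227e-05]), 'tool_pos': array([ 0.29283543, -0.57973222,  0.22156325]), 'tool_rot': array([-1.79900551e+02,  4.39194152e-03,  2.68041614e+01]), 'force': array([ 0.28115726,  0.63699467, -0.17762232]), 'wrist_torque': array([-0.03923028, -0.00790897,  0.01432581]), 'grip_width': 0.08699541727510521}
```

View pics/scene0.png

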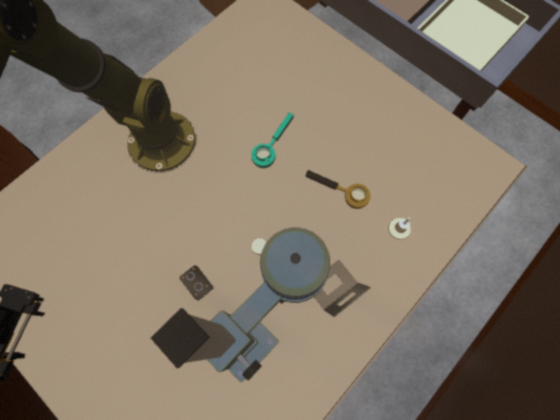

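View pics/top0.png

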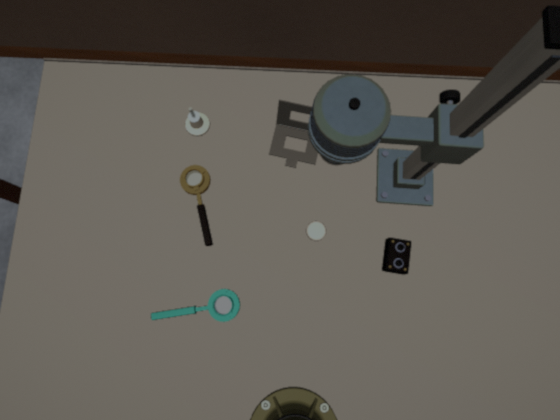

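The candidates are the brass ring with a black handle (scene 357,195; top 195,180) and the green look-alike (scene 263,155; top 224,305). I choose the brass one and check it in close crops.

```bash
cat > h.py <<'E'
import numpy as np,cv2
from cell import sensors, imaging
def grab(n):
    d=imaging.read_camera(n); return d["color"][:,:,::-1].copy(),np.array(d["mtx"]),np.array(d["extrinsics"])
def ray(K,E,uv):
    R=E[:3,:3];t=E[:3,3]; c=-R.T@t
    uv=np.atleast_2d(np.asarray(uv,float)); d=(np.c_[uv,np.ones(len(uv))]@np.linalg.inv(K).T)@R
    return c,d
def onz(K,E,uv,z):
    c,d=ray(K,E,uv); s=(z-c[2])/d[:,2]; return c+d*s[:,None]
def proj(K,E,P):
    p=np.atleast_2d(P)@E[:3,:3].T+E[:3,3]; q=p@K.T; return q[:,:2]/q[:,2:]
def st():
    o=sensors.get_obs(); print('t',round(o['time_s'],2),'pos',np.round(o['tool_pos'],4),'rot',np.round(o['tool_rot'],2),'F',np.round(o['force'],2),'M',np.round(o['wrist_torque'],2),'w',round(o['grip_width'],4)); return o
def crop(im,x,y,w,h,s,f): cv2.imwrite('pics/'+f,cv2.resize(im[y:y+h,x:x+w],None,fx=s,fy=s,interpolation=cv2.INTER_CUBIC))
E
python3 - <<'E'
import cv2
from h import crop
a=cv2.imread('pics/scene0.png');b=cv2.imread('pics/top0.png')
crop(a,300,160,80,60,8,'c1.png');crop(b,165,155,80,100,6,'c2.png');crop(a,240,215,140,110,5,'c3.png');crop(b,265,60,140,120,5,'c4.png')
E
```

```text
(no output)
```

View pics/c1.png

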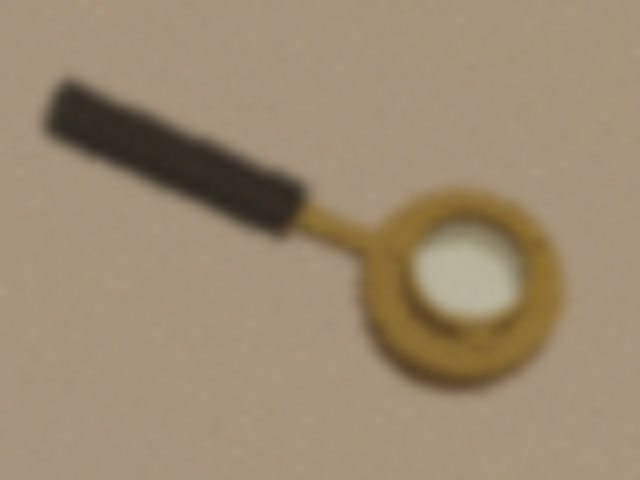

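View pics/c2.png

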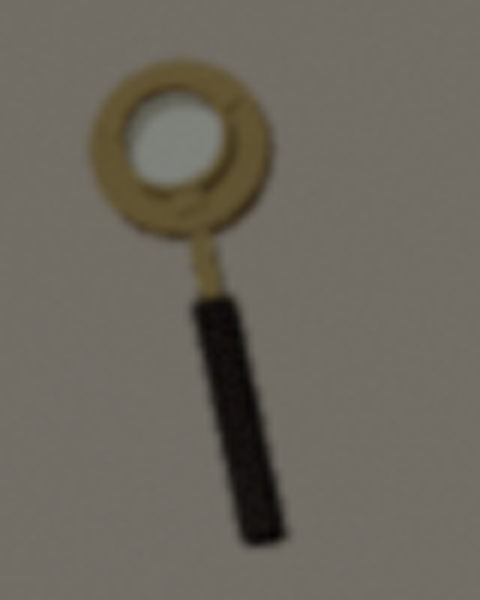

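View pics/c3.png

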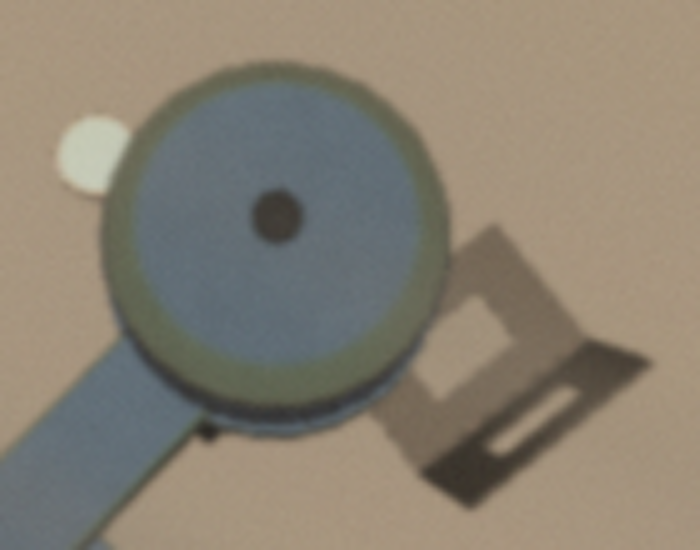

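View pics/c4.png

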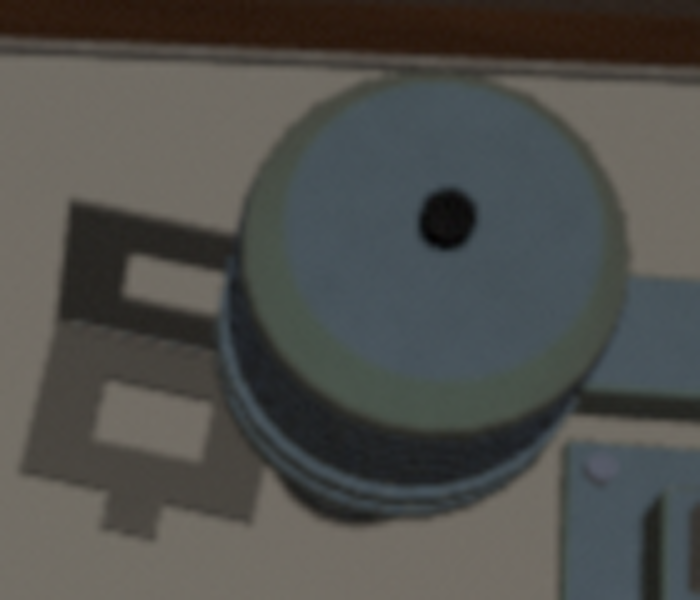

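```bash
cat > m1.py <<'E'
from h import *
from scipy.optimize import least_squares
S={}
for n in("scene","top"):
    im,K,E=grab(n); S[n]=(cv2.imread(f'pics/{n}0.png'),K,E)
def knob(im,x,y,r=9):
    g=cv2.cvtColor(im,cv2.COLOR_BGR2GRAY).astype(float)[y-r:y+r+1,x-r:x+r+1]
    w=np.clip((np.median(g)-15)-g,0,None); yy,xx=np.mgrid[-r:r+1,-r:r+1]
    return np.array([x+(w*xx).sum()/w.sum(),y+(w*yy).sum()/w.sum()])
k={'scene':knob(S['scene'][0],295,258),'top':knob(S['top'][0],354,104)}; print(k)
P=[S[n][1]@S[n][2][:3] for n in('scene','top')]
X=cv2.triangulatePoints(P[0],P[1],k['scene'].reshape(2,1),k['top'].reshape(2,1));X=(X[:3]/X[3]).ravel();print('knob',X)
for n in S: print(n,'reproj err',proj(S[n][1],S[n][2],X)-k[n])
# radial edges of the crown
pts={}
for n,c,r0,r1 in(('scene',(295,262),29,40),('top',(352,110),31,44)):
    im=cv2.GaussianBlur(S[n][0],(0,0),0.8).astype(np.float32); L=[]
    for a in np.arange(0,360,6):
        r=np.arange(r0,r1,.25);x=(c[0]+r*np.cos(np.radians(a))).astype(np.float32);y=(c[1]+r*np.sin(np.radians(a))).astype(np.float32)
        v=cv2.remap(im,x[None],y[None],cv2.INTER_LINEAR)[0]; g=np.linalg.norm(v[4:]-v[:-4],axis=1); i=g.argmax()+2
        L.append((a,r[i],x[i],y[i],g.max()))
    pts[n]=np.array(L); print(n,[(int(q[0]),round(float(q[1]),1)) for q in L])
# robust joint circle fit
def res(p):
    o=[]
    for n in pts:
        Q=onz(S[n][1],S[n][2],pts[n][:,2:4],p[2]); o.append(np.hypot(Q[:,0]-p[0],Q[:,1]-p[1])-p[3])
    return np.concatenate(o)
s=least_squares(res,[X[0],X[1],.45,.073],loss='soft_l1',f_scale=.001);print('circle',s.x,np.median(abs(res(s.x))))
E
python3 m1.py
```

```text
{'scene': array([294.98600175, 257.85826772]), 'top': array([353.96095356, 103.56678997])}
knob [ 0.65586263 -0.06373536  0.43368504]
scene reproj err [[-0.2023903   0.06812693]]
top reproj err [[-0.16623453 -0.10510118]]
scene [(0, 34.5), (6, 34.8), (12, 35.2), (18, 39.2), (24, 37.2), (30, 36.0), (36, 36.5), (42, 36.8), (48, 36.2), (54, 36.5), (60, 36.5), (66, 39.0), (72, 39.2), (78, 39.2), (84, 36.8), (90, 37.5), (96, 37.8), (102, 39.2), (108, 39.2), (114, 33.2), (120, 37.5), (126, 37.2), (132, 36.8), (138, 36.8), (144, 36.5), (150, 36.5), (156, 35.8), (162, 36.0), (168, 35.8), (174, 35.8), (180, 35.5), (186, 35.8), (192, 35.2), (198, 35.2), (204, 35.5), (210, 35.2), (216, 35.5), (222, 35.2), (228, 35.5), (234, 35.2), (240, 35.2), (246, 35.0), (252, 35.2), (258, 35.2), (264, 35.5), (270, 35.5), (276, 35.2), (282, 35.2), (288, 35.2), (294, 34.5), (300, 35.2), (306, 35.0), (312, 34.8), (318, 34.8), (324, 35.0), (330, 34.5), (336, 34.5), (342, 34.8), (348, 35.2), (354, 34.8)]
top [(0, 38.5), (6, 38.8), (12, 38.8), (18, 39.2), (24, 39.0), (30, 39.5), (36, 39.8), (42, 37.2), (48, 43.2), (54, 41.8), (60, 42.2), (66, 43.2), (72, 36.2), (78, 36.2), (84, 35.8), (90, 35.5), (96, 35.8), (102, 35.8), (108, 36.0), (114, 35.8), (120, 36.2), (126, 36.5), (132, 36.8), (138, 36.8), (144, 37.2), (150, 37.5), (156, 37.8), (162, 38.5), (168, 43.0), (174, 42.8), (180, 38.5), (186, 40.8), (192, 40.2), (198, 40.5), (204, 39.8), (210, 39.2), (216, 39.0), (222, 38.2), (228, 38.2), (234, 37.8), (240, 37.5), (246, 40.0), (252, 42.5), (258, 40.5), (264, 39.8), (270, 39.5), (276, 39.8), (282, 40.2), (288, 40.5), (294, 42.2), (300, 36.5), (306, 42.8), (312, 36.8), (318, 36.8), (324, 37.2), (330, 37.2), (336, 37.2), (342, 37.5), (348, 38.2), (354, 37.8)]
circle [ 0.65828169 -0.06521193  0.40802545  0.0718128 ] 0.0013248077048156268
```

```bash
cat >> m1.py <<'E'
print('----')
p=s.x
for it in range(8):
    for n in pts:
        pass
    r=res(p); m=abs(r)<.002
    s=least_squares(lambda q:res(q)[m],p); p=s.x
print('refit',p,m.sum(),np.std(res(p)[m]))
s=least_squares(lambda q:res([q[0],q[1],q[2],.073])[m],p[:3]);print('R=73',s.x)
for n in pts:
  k2=pts[n]; Q=onz(S[n][1],S[n][2],k2[:,2:4],p[2]); rr=np.hypot(*(Q[:,:2]-p[:2]).T)-.073; q=Q[abs(rr)<.003]
  A=np.c_[2*q[:,:2],np.ones(len(q))]; c=np.linalg.lstsq(A,(q[:,:2]**2).sum(1),rcond=None)[0]; print(n,c[:2],np.sqrt(c[2]+c[0]**2+c[1]**2),len(q))
# holder
for n,(x0,y0,x1,y1) in(('scene',(300,165,375,212)),('top',(175,160,220,250))):
    im,K,E=S[n]; roi=im[y0:y1,x0:x1]; hsv=cv2.cvtColor(roi,cv2.COLOR_BGR2HSV)
    bg=np.median(roi.reshape(-1,3),axis=0)
    g=roi.max(2); dark=((g<0.6*bg.max())&(hsv[...,1]<110)).astype(np.uint8)
    nn,l,stt,cen=cv2.connectedComponentsWithStats(dark); i=1+stt[1:,4].argmax()
    ys,xs=np.nonzero(l==i); (cx,cy),(w,h),a=cv2.minAreaRect(np.c_[xs,ys].astype(np.float32))
    c=np.array([cx+x0,cy+y0]); box=cv2.boxPoints(((cx,cy),(w,h),a))+[x0,y0]
    W=onz(K,E,box,.035); C=onz(K,E,c,.033)
    d=sorted([(np.linalg.norm(W[i]-W[(i+1)%4]),i) for i in range(4)])
    print(n,'handle px',c,'n',len(xs),'world',C.round(4),'sides',[round(float(q[0]),4) for q in d])
    br=((hsv[...,1]>110)&(hsv[...,0]>12)&(hsv[...,0]<35)&(hsv[...,2]>50)).astype(np.uint8)
    cn=max(cv2.findContours(br,cv2.RETR_EXTERNAL,cv2.CHAIN_APPROX_NONE)[0],key=len)
    br2=cv2.morphologyEx(cv2.drawContours(br*0,[cn],-1,1,-1),cv2.MORPH_OPEN,cv2.getStructuringElement(cv2.MORPH_ELLIPSE,(9,9)))
    cn=max(cv2.findContours(br2,cv2.RETR_EXTERNAL,cv2.CHAIN_APPROX_NONE)[0],key=len)
    e=cv2.fitEllipse(cn); rc=np.array(e[0])+[x0,y0]; Wc=onz(K,E,rc,.018)
    v=C[0]-Wc[0]; print(n,'ring px',rc,e[1],'world',Wc.round(4),'dist',np.hypot(*v[:2]),'handle dir deg',np.degrees(np.arctan2(v[1],v[0])))
E
python3 m1.py | sed -n '/----/,$p'
```

```text
----
refit [ 0.65770148 -0.06529491  0.40931515  0.07142018] 73 0.0008709442807983641
R=73 [ 0.65867708 -0.06595399  0.40875297]
scene [ 0.65826171 -0.06555294] 0.07196334047326479 49
top [ 0.65925829 -0.06528139] 0.07249870609874429 30
scene handle px [321.08762932 179.42783546] n 232 world [[0.4952 0.244  0.033 ]] sides [0.0251, 0.0254, 0.1035, 0.1041]
scene ring px [357.0724411  195.43987083] (23.320240020751953, 24.557592391967773) world [[0.6114 0.285  0.018 ]] dist 0.12325183779387901 handle dir deg -160.60035665359172
top handle px [204.41959763 224.83524323] n 302 world [[0.4899 0.2463 0.033 ]] sides [0.0188, 0.0192, 0.1082, 0.1083]
top ring px [194.77671051 179.70457268] (27.37843132019043, 27.782459259033203) world [[0.6111 0.2842 0.018 ]] dist 0.12705171864169196 handle dir deg -162.6199494682855
```

Call:
{"name": "carry_out", "arguments": {
  "plan": [
    {"fingers":-1,"dx":0.9,"dy":-0.95},
    {"dx":0.9,"dy":-0.95},
    {"dx":0.9,"dy":-0.95},
    {"dx":0.9,"dy":-0.95},
    {"dx":0.9,"dy":-0.95},
    {"dx":0.9,"dy":-0.95},
    {"dx":0.9,"dy":-0.95},
    {"dx":0.9,"dy":-0.95},
    {"dx":0.9,"dy":-0.95},
    {"dx":0.9,"dy":-0.95},
    {"dx":0.9,"dy":-0.95},
    {"dx":0.9,"dy":-0.95}
  ]
}}

```text
validation failed for argument at $.pl...
```

```bash
python3 - <<'E'
from h import *
im,K,E=grab('top')
import cv2
b=cv2.imread('pics/top0.png'); crop(b,365,80,120,130,5,'c5.png')
a=cv2.imread('pics/scene0.png'); crop(a,200,270,100,120,5,'c6.png')
E
```

```text
(no output)
```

View pics/c5.png

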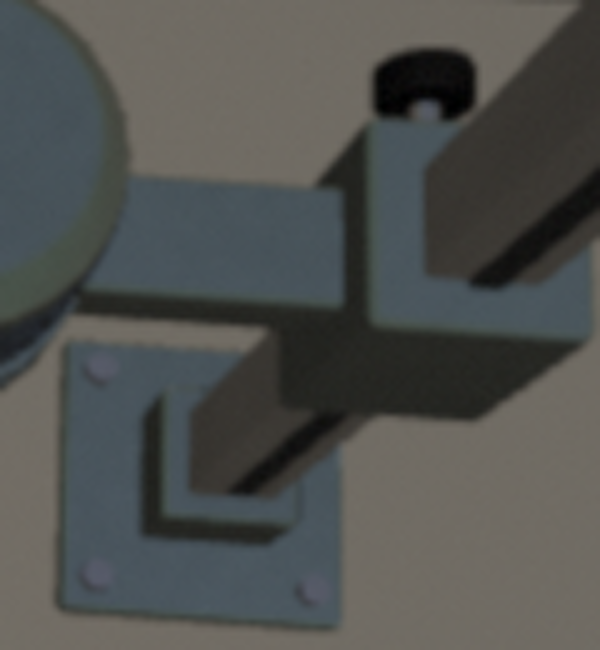

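```bash
python3 - <<'E'
from h import *
im,K,E=grab('top')
W=onz(K,E,[(385,154),(384.4,195),(427.6,198),(365+64/5,80+610/5),(365+338/5,80+627/5)],.012);print(W.round(4))
a=W[1]-W[2];print('yaw from y-line',np.degrees(np.arctan2(a[1],a[0]))-90); a=W[3]-W[4];print(np.degrees(np.arctan2(a[1],a[0]))-90); a=W[0]-W[1];print('x-line',np.degrees(np.arctan2(a[1],a[0])))
m=(W[0]+W[2])/2;v=np.array([.657,-.065])-m[:2];print('plate centre',m,np.hypot(*v),'axis dir yaw',np.degrees(np.arctan2(v[1],v[0]))-90)
# arm edges at z~.35
A=onz(K,E,[(365+130/5,80+178/5),(365+342/5,80+190/5)],.37);a=A[0]-A[1];print(np.degrees(np.arctan2(a[1],a[0]))-90)
st()
E
```

```text
[[ 0.7088 -0.2212  0.012 ]
 [ 0.595  -0.2188  0.012 ]
 [ 0.5923 -0.333   0.012 ]
 [ 0.5752 -0.2013  0.012 ]
 [ 0.5729 -0.3456  0.012 ]]
yaw from y-line -1.350381173006241
-0.9080007566119832
x-line -1.19710805196838
plate centre [ 0.65054042 -0.27708189  0.012     ] 0.21218023705680245 axis dir yaw -1.7445738264122923
-0.6619349190574297
t 0.4 pos [ 0.2931 -0.5801  0.2224] rot [-179.99    0.     26.81] F [-0.68 -0.74  0.89] M [ 0.04 -0.   -0.02] w 0.087
```

Call:
{"name": "carry_out", "arguments": {
  "plan": [
    {"fingers":-1,"dx":0.9,"dy":-0.95,"dz":0,"rx":0,"ry":0,"rz":0}
  ]
}}

```text
time_s: 0.52
tool_pos: [0.3021, -0.5445, 0.2219]
tool_rot: [180.0, 0.1, 26.5]
force: [0.1, 0.1, -0.3]
grip_width: 0.0872
```

Call:
{"name": "carry_out", "arguments": {
  "plan": [
    {"fingers":-1,"dx":0.9,"dy":-0.95,"dz":0,"rx":0,"ry":0,"rz":0},
    {"fingers":-1,"dx":0.9,"dy":-0.95,"dz":0,"rx":0,"ry":0,"rz":0},
    {"fingers":-1,"dx":0.9,"dy":-0.95,"dz":0,"rx":0,"ry":0,"rz":0},
    {"fingers":-1,"dx":0.9,"dy":-0.95,"dz":0,"rx":0,"ry":0,"rz":0},
    {"fingers":-1,"dx":0.9,"dy":-0.95,"dz":0,"rx":0,"ry":0,"rz":0},
    {"fingers":-1,"dx":0.9,"dy":-0.95,"dz":0,"rx":0,"ry":0,"rz":0},
    {"fingers":-1,"dx":0.9,"dy":-0.95,"dz":0,"rx":0,"ry":0,"rz":0},
    {"fingers":-1,"dx":0.9,"dy":-0.95,"dz":0,"rx":0,"ry":0,"rz":0},
    {"fingers":-1,"dx":0.9,"dy":-0.95,"dz":0,"rx":0,"ry":0,"rz":0},
    {"fingers":-1,"dx":0.9,"dy":-0.95,"dz":0,"rx":0,"ry":0,"rz":0},
    {"fingers":-1,"dx":0.9,"dy":-0.95,"dz":0,"rx":0,"ry":0,"rz":0}
  ]
}}

```text
time_s: 1.9
tool_pos: [0.4284, -0.1276, 0.2228]
tool_rot: [179.9, -0.0, 26.8]
force: [0.3, -0.4, -0.7]
grip_width: 0.087
```

Call:
{"name": "carry_out", "arguments": {
  "plan": [
    {"fingers":-1,"dx":0.646,"dy":-0.93,"dz":0,"rx":0,"ry":0,"rz":0},
    {"fingers":-1,"dx":0.646,"dy":-0.93,"dz":0,"rx":0,"ry":0,"rz":0},
    {"fingers":-1,"dx":0.646,"dy":-0.93,"dz":0,"rx":0,"ry":0,"rz":0},
    {"fingers":-1,"dx":0.646,"dy":-0.93,"dz":0,"rx":0,"ry":0,"rz":0},
    {"fingers":-1,"dx":0.646,"dy":-0.93,"dz":0,"rx":0,"ry":0,"rz":0},
    {"fingers":-1,"dx":0.646,"dy":-0.93,"dz":0,"rx":0,"ry":0,"rz":0},
    {"fingers":-1,"dx":0.646,"dy":-0.93,"dz":0,"rx":0,"ry":0,"rz":0},
    {"fingers":-1,"dx":0.646,"dy":-0.93,"dz":0,"rx":0,"ry":0,"rz":0},
    {"fingers":-1,"dx":0.646,"dy":-0.93,"dz":0,"rx":0,"ry":0,"rz":0},
    {"fingers":-1,"dx":0.646,"dy":-0.93,"dz":0,"rx":0,"ry":0,"rz":0},
    {"fingers":-1,"dx":0.646,"dy":-0.93,"dz":0,"rx":0,"ry":0,"rz":0}
  ]
}}

```text
time_s: 3.28
tool_pos: [0.4802, 0.2421, 0.2227]
tool_rot: [180.0, -0.0, 26.8]
force: [-0.2, 0.2, -0.4]
grip_width: 0.0873
```

```bash
python3 - <<'E'
from h import *
o=st();print(o['qpos'].round(1))
E
```

```text
t 3.27 pos [0.4802 0.2421 0.2227] rot [ 1.7997e+02 -3.0000e-02  2.6770e+01] F [-0.21  0.16 -0.36] M [ 0.04  0.   -0.  ] w 0.0873
[ 18.    9.3 -52.   97.7   7.6  76.6 -98.7]
```

Call:
{"name": "carry_out", "arguments": {
  "plan": [
    {"fingers":-1,"dx":0,"dy":0,"dz":0,"rx":0,"ry":0,"rz":-1},
    {"fingers":-1,"dx":0,"dy":0,"dz":0,"rx":0,"ry":0,"rz":-1},
    {"fingers":-1,"dx":0,"dy":0,"dz":0,"rx":0,"ry":0,"rz":-1},
    {"fingers":-1,"dx":0,"dy":0,"dz":0,"rx":0,"ry":0,"rz":-1},
    {"fingers":-1,"dx":0,"dy":0,"dz":0,"rx":0,"ry":0,"rz":-1},
    {"fingers":-1,"dx":0,"dy":0,"dz":0,"rx":0,"ry":0,"rz":-1},
    {"fingers":-1,"dx":0,"dy":0,"dz":0,"rx":0,"ry":0,"rz":-1},
    {"fingers":-1,"dx":0,"dy":0,"dz":0,"rx":0,"ry":0,"rz":-1},
    {"fingers":-1,"dx":0,"dy":0,"dz":0,"rx":0,"ry":0,"rz":-1},
    {"fingers":-1,"dx":0,"dy":0,"dz":0,"rx":0,"ry":0,"rz":-1},
    {"fingers":-1,"dx":0,"dy":0,"dz":0,"rx":0,"ry":0,"rz":-1},
    {"fingers":-1,"dx":0,"dy":0,"dz":0,"rx":0,"ry":0,"rz":-1}
  ]
}}

```text
time_s: 4.78
tool_pos: [0.48, 0.2411, 0.2226]
tool_rot: [-180.0, 0.0, 147.1]
force: [0.6, 0.6, -0.1]
grip_width: 0.0869
```

Call:
{"name": "carry_out", "arguments": {
  "plan": [
    {"fingers":-1,"dx":0,"dy":0,"dz":0.8,"rx":0,"ry":0,"rz":-1},
    {"fingers":-1,"dx":0,"dy":0,"dz":0.8,"rx":0,"ry":0,"rz":-1},
    {"fingers":-1,"dx":0,"dy":0,"dz":0.8,"rx":0,"ry":0,"rz":-1},
    {"fingers":-1,"dx":0,"dy":0,"dz":0.8,"rx":0,"ry":0,"rz":-1},
    {"fingers":-1,"dx":0,"dy":0,"dz":0.8,"rx":0,"ry":0,"rz":-1},
    {"fingers":-1,"dx":0,"dy":0,"dz":0,"rx":0,"ry":0,"rz":-0.1}
  ]
}}

```text
time_s: 5.52
tool_pos: [0.4788, 0.2404, 0.1011]
tool_rot: [180.0, -0.2, -162.2]
force: [0.5, -0.2, 0.8]
grip_width: 0.0868
```

```bash
python3 - <<'E'
from h import *
o=st();print(o['qpos'].round(1))
im,K,E=grab('top');crop(im,150,140,120,120,5,'g1.png')
im,K,E=grab('scene');crop(im,270,130,140,100,5,'g2.png')
E
```

```text
t 5.53 pos [0.4788 0.2404 0.1011] rot [ 179.98   -0.2  -162.25] F [ 0.47 -0.25  0.8 ] M [ 0.09 -0.07 -0.03] w 0.0868
[ 30.7  27.  -72.5 105.8  27.7  68.2  56.8]
```

View pics/g1.png

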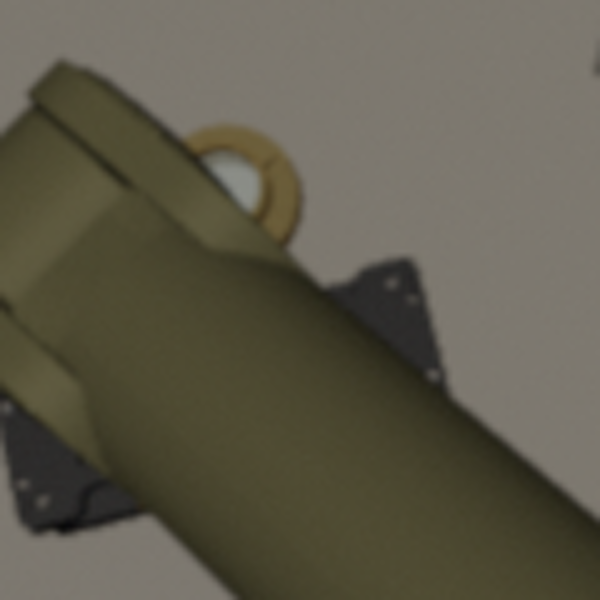

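View pics/g2.png

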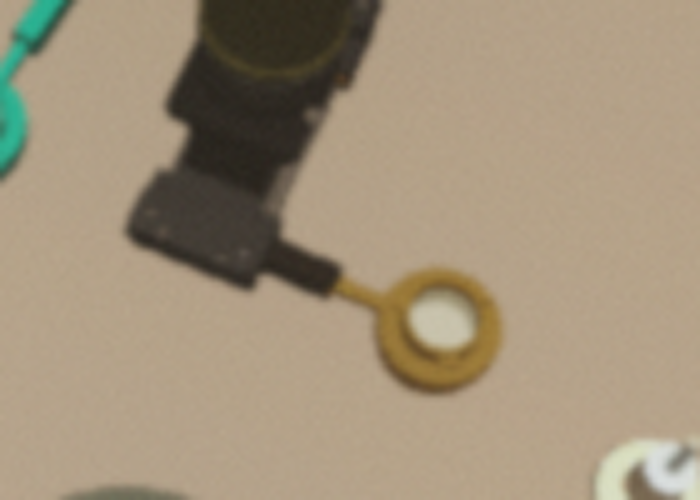

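```bash
python3 - <<'E'
from h import *
for n in('top','scene'):
    im,K,E=grab(n)
    for z in(.1,.2,.25,.3,.35,.4):
        p=proj(K,E,[.4788,.2404,z])[0]; cv2.circle(im,(int(round(p[0])),int(round(p[1]))),1,(0,0,255),-1)
    q=proj(K,E,[[.4788,.2404,.3],[.5788,.2404,.3]]);print(n,np.linalg.norm(q[1]-q[0]),'px per 100mm at z .3')
    if n=='top':crop(im,120,120,160,140,5,'g3.png')
    else:crop(im,200,30,200,180,4,'g4.png')
E
```

```text
top 49.18019234270746 px per 100mm at z .3
scene 38.87461139246496 px per 100mm at z .3
```

View pics/g3.png

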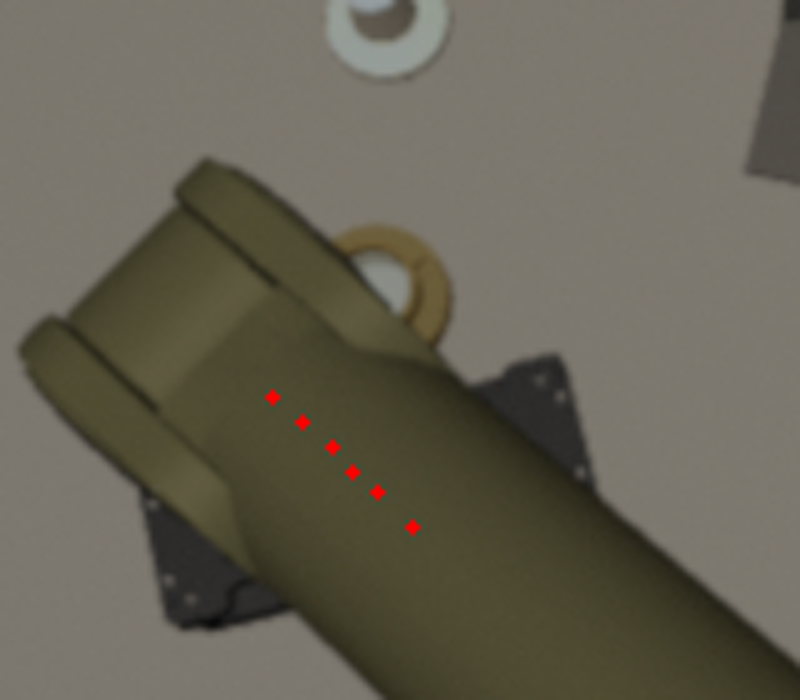

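View pics/g4.png

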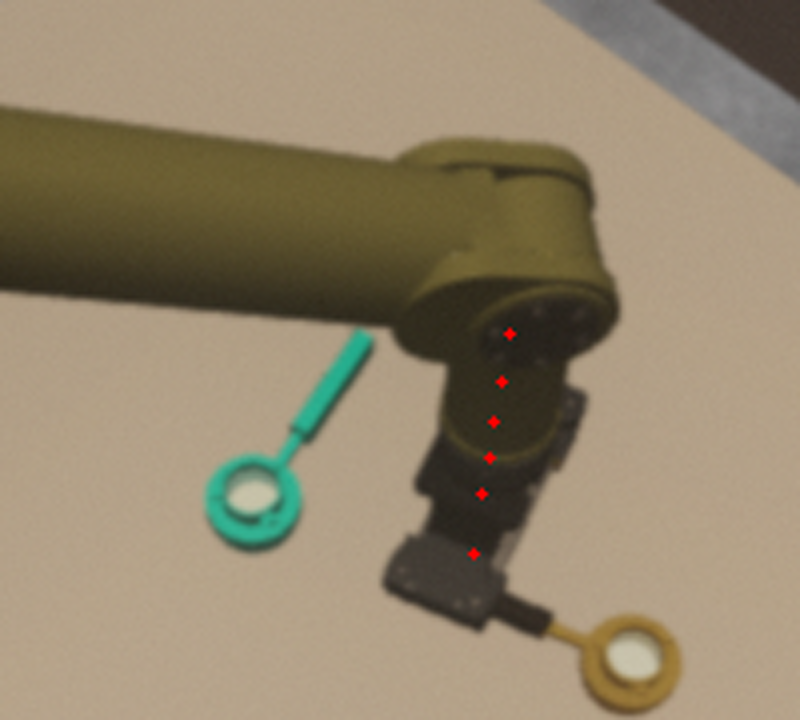

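Call:
{"name": "carry_out", "arguments": {
  "plan": [
    {"fingers":-1,"dx":0,"dy":0,"dz":0.8,"rx":0,"ry":0,"rz":0},
    {"fingers":-1,"dx":0,"dy":0,"dz":0.8,"rx":0,"ry":0,"rz":0},
    {"fingers":-1,"dx":0,"dy":0,"dz":0.8,"rx":0,"ry":0,"rz":0},
    {"fingers":-1,"dx":0,"dy":0,"dz":0.8,"rx":0,"ry":0,"rz":0},
    {"fingers":-1,"dx":0,"dy":0,"dz":0,"rx":0,"ry":0,"rz":0}
  ]
}}

```text
time_s: 6.35
tool_pos: [0.4787, 0.2406, 0.0048]
tool_rot: [-180.0, -0.2, -162.2]
force: [0.3, -0.1, 0.4]
grip_width: 0.087
```

```bash
python3 - <<'E'
from h import *
o=st();print(o['qpos'].round(1))
im,K,E=grab('scene');crop(im,270,130,140,100,5,'g5.png')
E
```

```text
t 6.35 pos [0.4787 0.2406 0.0048] rot [-179.98   -0.19 -162.2 ] F [ 0.26 -0.14  0.39] M [ 0.13 -0.09  0.01] w 0.087
[ 24.   33.5 -64.7 110.2  35.3  59.6  51.5]
```

View pics/g5.png

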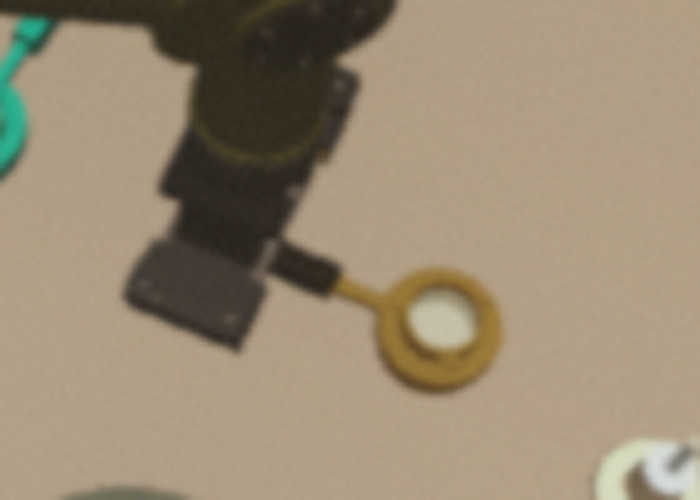

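The fingers straddle the handle at crop (270,260), with the ring undisturbed at (440,330). I close the grip and then lift.

Call:
{"name": "carry_out", "arguments": {
  "plan": [
    {"fingers":1,"dx":0,"dy":0,"dz":0,"rx":0,"ry":0,"rz":0},
    {"fingers":1,"dx":0,"dy":0,"dz":0,"rx":0,"ry":0,"rz":0},
    {"fingers":1,"dx":0,"dy":0,"dz":0,"rx":0,"ry":0,"rz":0},
    {"fingers":1,"dx":0,"dy":0,"dz":0,"rx":0,"ry":0,"rz":0},
    {"fingers":1,"dx":0,"dy":0,"dz":0,"rx":0,"ry":0,"rz":0},
    {"fingers":1,"dx":0,"dy":0,"dz":0,"rx":0,"ry":0,"rz":0}
  ],
  "force": 60
}}

```text
time_s: 7.15
tool_pos: [0.4799, 0.2412, 0.0065]
tool_rot: [-180.0, -0.0, -162.2]
force: [-0.3, -0.0, 0.4]
grip_width: 0.0348
```

```bash
python3 - <<'E'
from h import *
st()
im,K,E=grab('scene');cv2.imwrite('pics/gr1.png',im);crop(im,270,130,140,100,5,'g6.png')
E
```

```text
t 7.15 pos [0.4799 0.2412 0.0065] rot [-1.7999e+02 -1.0000e-02 -1.6219e+02] F [-0.32 -0.05  0.35] M [ 0.12 -0.09  0.  ] w 0.0348
```

View pics/g6.png

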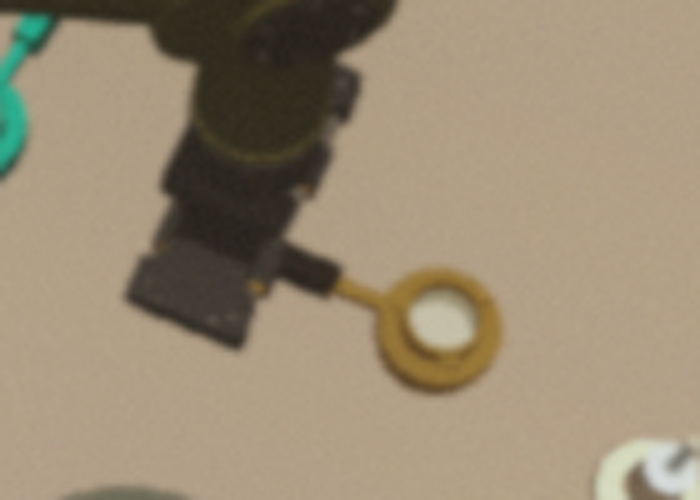

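Call:
{"name": "carry_out", "arguments": {
  "plan": [
    {"fingers":1,"dx":0,"dy":0,"dz":0,"rx":0,"ry":0,"rz":0},
    {"fingers":1,"dx":0,"dy":0,"dz":0,"rx":0,"ry":0,"rz":0},
    {"fingers":1,"dx":0,"dy":0,"dz":0,"rx":0,"ry":0,"rz":0},
    {"fingers":1,"dx":0,"dy":0,"dz":0,"rx":0,"ry":0,"rz":0}
  ]
}}

```text
time_s: 7.7
tool_pos: [0.4799, 0.2412, 0.0065]
tool_rot: [-180.0, -0.0, -162.2]
force: [-0.7, 0.5, -0.1]
grip_width: 0.0175
```

```bash
python3 - <<'E'
from h import *
st()
im,K,E=grab('scene');cv2.imwrite('pics/gr2.png',im)
im,K,E=grab('top');cv2.imwrite('pics/gr2t.png',im)
st()
E
```

```text
t 7.7 pos [0.4799 0.2412 0.0065] rot [-1.800e+02 -1.000e-02 -1.622e+02] F [-0.71  0.47 -0.07] M [ 0.19 -0.   -0.05] w 0.0175
t 7.8 pos [0.4799 0.2412 0.0065] rot [-1.800e+02 -1.000e-02 -1.622e+02] F [0.55 0.12 0.07] M [ 0.09 -0.07 -0.02] w 0.0177
```

Call:
{"name": "carry_out", "arguments": {
  "plan": [
    {"fingers":1,"dx":0,"dy":0,"dz":-0.3,"rx":0,"ry":0,"rz":0},
    {"fingers":1,"dx":0,"dy":0,"dz":-0.7,"rx":0,"ry":0,"rz":0},
    {"fingers":1,"dx":0,"dy":0,"dz":-1,"rx":0,"ry":0,"rz":0},
    {"fingers":1,"dx":0,"dy":0,"dz":-1,"rx":0,"ry":0,"rz":0},
    {"fingers":1,"dx":0,"dy":0,"dz":-0.6,"rx":0,"ry":0,"rz":0},
    {"fingers":1,"dx":0,"dy":0,"dz":0,"rx":0,"ry":0,"rz":0},
    {"fingers":1,"dx":0,"dy":0,"dz":0,"rx":0,"ry":0,"rz":0}
  ]
}}

```text
time_s: 8.68
tool_pos: [0.4794, 0.2406, 0.1137]
tool_rot: [-180.0, -0.1, -162.2]
force: [-1.1, 0.7, -3.2]
grip_width: 0.0177
```

```bash
cat > m2.py <<'E'
from h import *
def ring(im):
    hsv=cv2.cvtColor(im,cv2.COLOR_BGR2HSV)
    br=((hsv[...,1]>105)&(hsv[...,0]>12)&(hsv[...,0]<32)&(hsv[...,2]>60)).astype(np.uint8)
    br=cv2.morphologyEx(br,cv2.MORPH_CLOSE,np.ones((3,3),np.uint8))
    nn,l,s,c=cv2.connectedComponentsWithStats(br); i=1+s[1:,4].argmax()
    m=(l==i).astype(np.uint8); cn=max(cv2.findContours(m,cv2.RETR_EXTERNAL,cv2.CHAIN_APPROX_NONE)[0],key=len)
    m=cv2.morphologyEx(cv2.drawContours(m*0,[cn],-1,1,-1),cv2.MORPH_OPEN,cv2.getStructuringElement(cv2.MORPH_ELLIPSE,(11,11)))
    cn=max(cv2.findContours(m,cv2.RETR_EXTERNAL,cv2.CHAIN_APPROX_NONE)[0],key=len); return cv2.fitEllipse(cn)
E
python3 - <<'E'
from m2 import *
o=st(); t=o['tool_pos']; y=np.radians(o['tool_rot'][2]); u=-np.array([np.cos(y),np.sin(y)]); v=np.array([-u[1],u[0]])
im,K,E=grab('scene');cv2.imwrite('pics/l1.png',im); top,K2,E2=grab('top');cv2.imwrite('pics/l1t.png',top)
zl=t[2]+.0315
e=ring(im);W=onz(K,E,e[0],zl-.02)[0];d=W[:2]-t[:2];print(e,W,'along',d@u,'lat',d@v)
g=cv2.imread('pics/gr2.png');e=ring(g);W=onz(K,E,e[0],.018)[0];d=W[:2]-np.array([.4799,.2412]);print('before',e,W,'along',d@u,'lat',d@v)
crop(im,240,100,180,130,4,'l1c.png');crop(top,120,60,180,180,3,'l1tc.png')
E
```

```text
t 8.68 pos [0.4794 0.2406 0.1137] rot [-1.7996e+02 -8.0000e-02 -1.6221e+02] F [-1.07  0.71 -3.22] M [0.01 0.14 0.02] w 0.0177
((247.39990234375, 75.995361328125), (40.35664367675781, 259.64898681640625), 95.42696380615234) [0.10620174 0.32125473 0.12523069] along -0.33073633799280927 lat 0.1908578061239375
before ((95.94329071044922, 84.510986328125), (64.87562561035156, 141.6006622314453), 99.98662567138672) [-0.32424016 -0.01063343  0.018     ] along -0.8426307963651194 lat 0.005900808794979981
```

View pics/l1c.png

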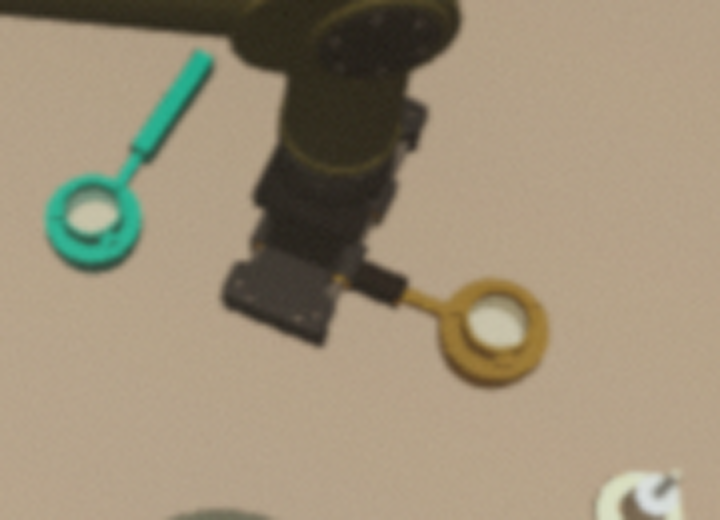

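View pics/l1tc.png

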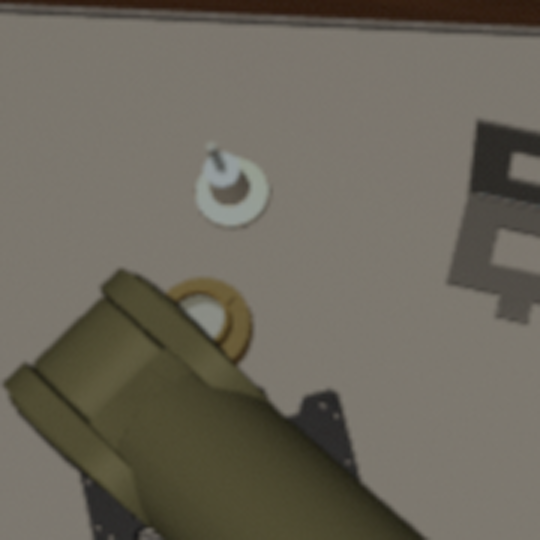

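```bash
python3 - <<'E'
from m2 import *
_,K,E=grab('scene')
u=np.array([np.cos(np.radians(17.8)),np.sin(np.radians(17.8))]);v=np.array([-u[1],u[0]])
for f,t,x0,y0 in(('gr2',[.4799,.2412,.0065],335,170),('l1',[.4794,.2406,.1137],343,165)):
    im=cv2.imread(f'pics/{f}.png')[y0:y0+45,x0:x0+55]
    e=ring(im);c=np.array(e[0])+[x0,y0]; zl=t[2]+.0315
    for dz in(.018,): 
        W=onz(K,E,c,zl-dz)[0];d=W[:2]-t[:2]; s=(np.linalg.inv(np.eye(3))@(E[:3,:3]@W+E[:3,3]))[2]
        print(f,c.round(2),e[1],'dia mm',e[1][0]*s/400.87*1e3,e[1][1]*s/400.87*1e3,W.round(4),'along',(d@u).round(4),'lat',(d@v).round(4))
E
```

```text
gr2 [357.14 195.57] (23.607812881469727, 24.506250381469727) dia mm 74.32639969617351 77.1550236378452 [0.6121 0.284  0.02  ] along 0.139 lat 0.0003
l1 [362.84 182.78] (26.154651641845703, 26.735511779785156) dia mm 75.71076376839318 77.39219945670682 [0.6123 0.2828 0.1272] along 0.1394 lat -0.0004
```

Call:
{"name": "carry_out", "arguments": {
  "plan": [
    {"fingers":1,"dx":0,"dy":0,"dz":-0.1,"rx":0,"ry":0,"rz":0.5},
    {"fingers":1,"dx":0,"dy":0,"dz":-0.1,"rx":0,"ry":0,"rz":0.9},
    {"fingers":1,"dx":0,"dy":0,"dz":-0.1,"rx":0,"ry":0,"rz":0.9},
    {"fingers":1,"dx":0,"dy":0,"dz":-0.1,"rx":0,"ry":0,"rz":0.9},
    {"fingers":1,"dx":0,"dy":0,"dz":0,"rx":0,"ry":0,"rz":0.9},
    {"fingers":1,"dx":0,"dy":0,"dz":0,"rx":0,"ry":0,"rz":0.9},
    {"fingers":1,"dx":0,"dy":0,"dz":0,"rx":0,"ry":0,"rz":0.9},
    {"fingers":1,"dx":0,"dy":0,"dz":0,"rx":0,"ry":0,"rz":0.48},
    {"fingers":1,"dx":0,"dy":0,"dz":0,"rx":0,"ry":0,"rz":0}
  ]
}}

```text
time_s: 9.95
tool_pos: [0.4795, 0.2414, 0.1259]
tool_rot: [-180.0, -0.0, 134.1]
force: [1.3, 0.7, -2.7]
grip_width: 0.0176
```

```bash
python3 - <<'E'
from m2 import *
o=st();print(o['qpos'].round(1)); t=o['tool_pos']; y=np.radians(o['tool_rot'][2]); u=-np.array([np.cos(y),np.sin(y)]); v=np.array([-u[1],u[0]])
T=np.array([.657,-.065])-.139*np.array([np.cos(np.radians(-46)),np.sin(np.radians(-46))]);D=T-t[:2]
x=-u;yy=np.array([np.sin(y),-np.cos(y)]);print('target',T,'tool dx,dy',D@x,D@yy)
im,K,E=grab('scene');cv2.imwrite('pics/l2.png',im);crop(im,220,130,190,140,4,'l2c.png')
p=proj(K,E,[*(t[:2]+.139*u),t[2]+.0135])[0];print(p)
E
```

```text
t 9.95 pos [0.4795 0.2414 0.1259] rot [-1.7997e+02 -3.0000e-02  1.3409e+02] F [ 1.33  0.68 -2.71] M [0.23 0.04 0.03] w 0.0176
[ 23.3  17.8 -60.6 104.5  16.8  67.4   1.4]
target [0.56044249 0.03498823] tool dx,dy -0.2045417166341013 -0.08549556888933418
[321.72509934 207.4538356 ]
```

View pics/l2c.png

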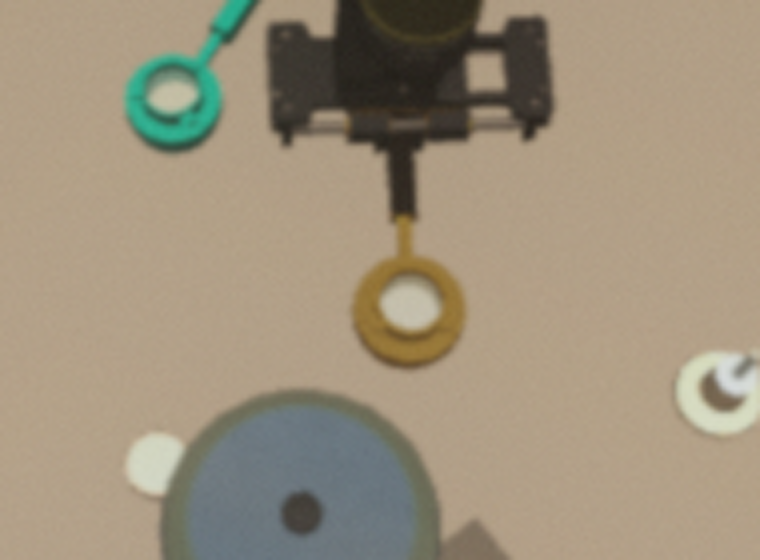

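Call:
{"name": "carry_out", "arguments": {
  "plan": [
    {"fingers":1,"dx":-0.6,"dy":-0.25,"dz":0,"rx":0,"ry":0,"rz":0},
    {"fingers":1,"dx":-0.95,"dy":-0.4,"dz":0,"rx":0,"ry":0,"rz":0},
    {"fingers":1,"dx":-0.95,"dy":-0.4,"dz":0,"rx":0,"ry":0,"rz":0},
    {"fingers":1,"dx":-0.95,"dy":-0.4,"dz":0,"rx":0,"ry":0,"rz":0},
    {"fingers":1,"dx":-0.95,"dy":-0.4,"dz":0,"rx":0,"ry":0,"rz":0},
    {"fingers":1,"dx":-0.95,"dy":-0.4,"dz":0,"rx":0,"ry":0,"rz":0},
    {"fingers":1,"dx":-0.95,"dy":-0.4,"dz":0,"rx":0,"ry":0,"rz":0},
    {"fingers":1,"dx":-0.52,"dy":-0.2,"dz":0,"rx":0,"ry":0,"rz":0},
    {"fingers":1,"dx":0,"dy":0,"dz":0,"rx":0,"ry":0,"rz":0},
    {"fingers":1,"dx":0,"dy":0,"dz":0,"rx":0,"ry":0,"rz":0}
  ]
}}

```text
time_s: 11.25
tool_pos: [0.56, 0.0365, 0.1265]
tool_rot: [180.0, -0.1, 134.1]
force: [-0.4, 0.6, -3.6]
grip_width: 0.0175
```

```bash
cat > ax.py <<'E'
from h import *
def info(L=.139):
    o=st(); t=o['tool_pos']; y=np.radians(o['tool_rot'][2]); print('holder yaw',round(o['tool_rot'][2]-180,2),'ring axis',(t[:2]-L*np.array([np.cos(y),np.sin(y)])).round(4),'lugs z',round(t[2]+.0315,4),'q',o['qpos'].round(0)); return o
if __name__=='__main__': info()
E
python3 ax.py; python3 - <<'E'
from h import *
im,K,E=grab('scene');crop(im,200,130,190,140,4,'l3c.png')
im,K,E=grab('top');crop(im,220,40,230,200,3,'l3t.png')
E
```

```text
t 11.25 pos [0.56   0.0365 0.1265] rot [ 1.7998e+02 -6.0000e-02  1.3414e+02] F [-0.39  0.61 -3.6 ] M [0.27 0.05 0.  ] w 0.0175
holder yaw -45.86 ring axis [ 0.6568 -0.0632] lugs z 0.158 q [ 41.  20. -56. 101.  17.  68.  24.]
```

View pics/l3c.png

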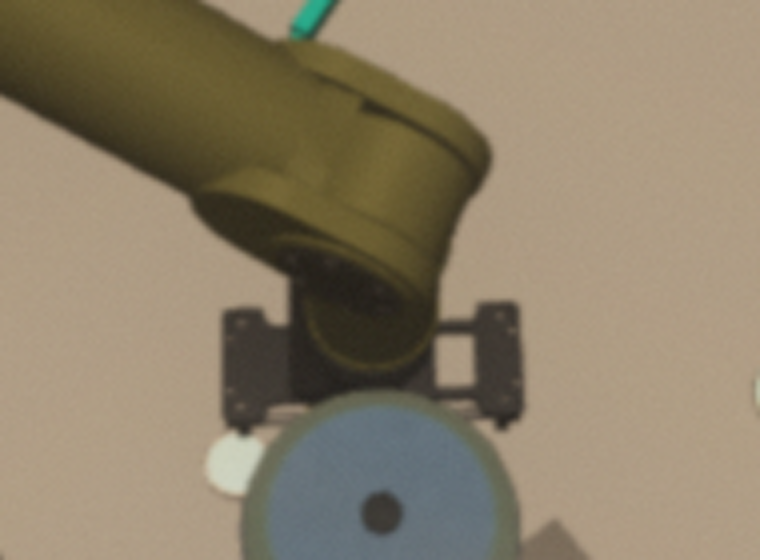

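View pics/l3t.png

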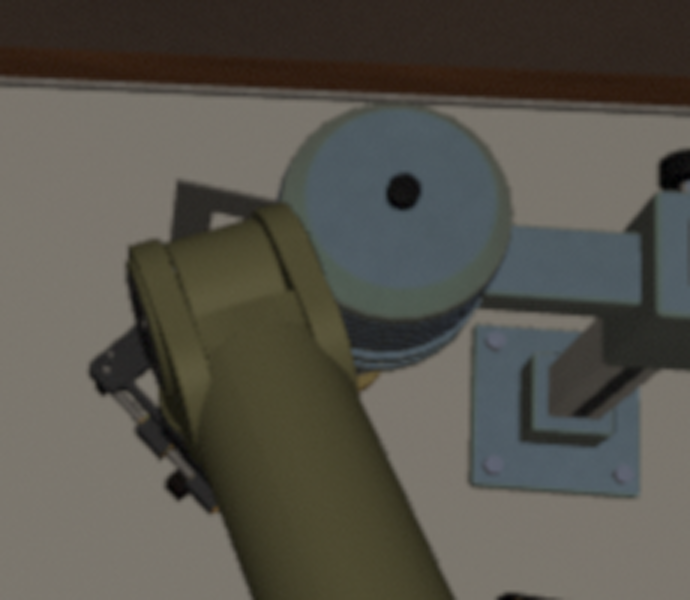

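Call:
{"name": "carry_out", "arguments": {
  "plan": [
    {"fingers":1,"dx":-0.03,"dy":-0.03,"dz":-0.2,"rx":0,"ry":0,"rz":0},
    {"fingers":1,"dx":0,"dy":0,"dz":-0.2,"rx":0,"ry":0,"rz":0},
    {"fingers":1,"dx":0,"dy":0,"dz":-0.2,"rx":0,"ry":0,"rz":0},
    {"fingers":1,"dx":0,"dy":0,"dz":0,"rx":0,"ry":0,"rz":0},
    {"fingers":1,"dx":0,"dy":0,"dz":0,"rx":0,"ry":0,"rz":0}
  ]
}}

```text
time_s: 11.98
tool_pos: [0.5605, 0.0333, 0.1445]
tool_rot: [-180.0, 0.0, 134.0]
force: [-0.9, -0.2, -2.8]
grip_width: 0.0175
```

```bash
python3 ax.py
```

```text
t 11.97 pos [0.5605 0.0333 0.1445] rot [-179.99    0.    133.99] F [-0.88 -0.21 -2.76] M [0.24 0.06 0.  ] w 0.0175
holder yaw -46.01 ring axis [ 0.657  -0.0667] lugs z 0.176 q [ 42.  19. -56. 100.  16.  70.  25.]
```

Call:
{"name": "carry_out", "arguments": {
  "plan": [
    {"fingers":1,"dx":0,"dy":0,"dz":0,"rx":0,"ry":0,"rz":0},
    {"fingers":1,"dx":0,"dy":0,"dz":0,"rx":0,"ry":0,"rz":0}
  ]
}}

```text
time_s: 12.22
tool_pos: [0.5604, 0.0334, 0.1443]
tool_rot: [-180.0, -0.0, 134.0]
force: [0.2, 0.2, -3.0]
grip_width: 0.0173
```

```bash
python3 ax.py
```

```text
t 12.22 pos [0.5604 0.0334 0.1443] rot [-1.7998e+02 -2.0000e-02  1.3400e+02] F [ 0.23  0.22 -2.97] M [0.22 0.1  0.03] w 0.0173
holder yaw -46.0 ring axis [ 0.657  -0.0666] lugs z 0.1758 q [ 42.  19. -56. 100.  16.  70.  25.]
```

Call:
{"name": "carry_out", "arguments": {
  "plan": [
    {"fingers":1,"dx":0.04,"dy":0.04,"dz":-0.03,"rx":0,"ry":0,"rz":0},
    {"fingers":1,"dx":0,"dy":0,"dz":-0.03,"rx":0,"ry":0,"rz":0},
    {"fingers":1,"dx":0,"dy":0,"dz":0,"rx":0,"ry":0,"rz":0}
  ]
}}

```text
time_s: 12.6
tool_pos: [0.5606, 0.0351, 0.1464]
tool_rot: [180.0, 0.0, 134.0]
force: [0.3, -0.2, -1.9]
grip_width: 0.0174
```

```bash
python3 ax.py
```

```text
t 12.6 pos [0.5606 0.0351 0.1464] rot [1.8000e+02 1.0000e-02 1.3401e+02] F [ 0.27 -0.22 -1.89] M [0.31 0.08 0.01] w 0.0174
holder yaw -45.99 ring axis [ 0.6572 -0.0648] lugs z 0.1779 q [ 41.  19. -56. 100.  16.  70.  25.]
```

Call:
{"name": "carry_out", "arguments": {
  "plan": [
    {"fingers":1,"dx":0,"dy":0,"dz":-0.03,"rx":0,"ry":0,"rz":0},
    {"fingers":1,"dx":0,"dy":0,"dz":-0.03,"rx":0,"ry":0,"rz":0},
    {"fingers":1,"dx":0,"dy":0,"dz":0,"rx":0,"ry":0,"rz":0}
  ]
}}

```text
time_s: 12.98
tool_pos: [0.5607, 0.0351, 0.1482]
tool_rot: [180.0, 0.0, 134.0]
force: [-0.6, 0.3, -3.5]
grip_width: 0.018
```

```bash
python3 ax.py
```

```text
t 12.97 pos [0.5607 0.0351 0.1482] rot [1.80e+02 1.00e-02 1.34e+02] F [-0.59  0.34 -3.54] M [0.28 0.09 0.03] w 0.018
holder yaw -46.0 ring axis [ 0.6572 -0.0649] lugs z 0.1797 q [ 41.  19. -56. 100.  16.  70.  25.]
```

Call:
{"name": "carry_out", "arguments": {
  "plan": [
    {"fingers":1,"dx":0,"dy":0,"dz":-0.03,"rx":0,"ry":0,"rz":0},
    {"fingers":1,"dx":0,"dy":0,"dz":-0.03,"rx":0,"ry":0,"rz":0},
    {"fingers":1,"dx":0,"dy":0,"dz":0,"rx":0,"ry":0,"rz":0}
  ]
}}

```text
time_s: 13.35
tool_pos: [0.5607, 0.0351, 0.15]
tool_rot: [180.0, 0.0, 134.0]
force: [-0.5, 0.2, -1.7]
grip_width: 0.0177
```

```bash
cat >> ax.py <<'E'
    M=sensors.get_obs()['wrist_torque'];y=np.radians(sensors.get_obs()['tool_rot'][2]-180);print('pitch moment',round(-M[0]*np.sin(y)+M[1]*np.cos(y),3))
E
python3 ax.py
```

```text
File "ax.py", line 5
    M=sensors.get_obs()['wrist_torque'];y=np.radians(sensors.get_obs()['tool_rot'][2]-180);print('pitch moment',round(-M[0]*np.sin(y)+M[1]*np.cos(y),3))
IndentationError: unexpected indent
```

```bash
cat > ax.py <<'E'
from h import *
def info(L=.139):
    o=st(); t=o['tool_pos']; y=np.radians(o['tool_rot'][2]); M=o['wrist_torque']
    print('holder yaw',round((o['tool_rot'][2]-180+180)%360-180,2),'ring',(t[:2]-L*np.array([np.cos(y),np.sin(y)])).round(4),'lugs z',round(t[2]+.0315,4),'pitchM',round(M[0]*np.sin(y)-M[1]*np.cos(y),3)); return o
if __name__=='__main__': info()
E
python3 ax.py
```

```text
t 13.35 pos [0.5607 0.0351 0.15  ] rot [1.80e+02 1.00e-02 1.34e+02] F [-0.49  0.24 -1.71] M [0.28 0.06 0.01] w 0.0177
holder yaw -46.0 ring [ 0.6572 -0.0649] lugs z 0.1815 pitchM 0.24
```

Call:
{"name": "carry_out", "arguments": {
  "plan": [
    {"fingers":1,"dx":0,"dy":0,"dz":-0.03,"rx":0,"ry":0,"rz":0},
    {"fingers":1,"dx":0,"dy":0,"dz":-0.03,"rx":0,"ry":0,"rz":0},
    {"fingers":1,"dx":0,"dy":0,"dz":0,"rx":0,"ry":0,"rz":0}
  ]
}}

```text
time_s: 13.72
tool_pos: [0.5606, 0.0351, 0.1518]
tool_rot: [180.0, 0.0, 134.0]
force: [0.9, -0.7, -2.5]
grip_width: 0.0176
```

```bash
python3 ax.py
```

```text
t 13.72 pos [0.5606 0.0351 0.1518] rot [1.80e+02 1.00e-02 1.34e+02] F [ 0.86 -0.7  -2.45] M [ 0.28  0.04 -0.01] w 0.0176
holder yaw -46.0 ring [ 0.6572 -0.0649] lugs z 0.1833 pitchM 0.229
```

Call:
{"name": "carry_out", "arguments": {
  "plan": [
    {"fingers":1,"dx":0,"dy":0,"dz":-0.03,"rx":0,"ry":0,"rz":0},
    {"fingers":1,"dx":0,"dy":0,"dz":0,"rx":0,"ry":0,"rz":0}
  ]
}}

```text
time_s: 13.98
tool_pos: [0.5607, 0.0351, 0.1527]
tool_rot: [180.0, 0.0, 134.0]
force: [-0.5, 0.4, -2.3]
grip_width: 0.0173
```

```bash
python3 ax.py
```

```text
t 13.97 pos [0.5607 0.0351 0.1527] rot [1.8000e+02 1.0000e-02 1.3401e+02] F [-0.54  0.38 -2.25] M [0.24 0.12 0.01] w 0.0173
holder yaw -45.99 ring [ 0.6572 -0.0649] lugs z 0.1842 pitchM 0.249
```

Call:
{"name": "carry_out", "arguments": {
  "plan": [
    {"fingers":1,"dx":0,"dy":0,"dz":-0.03,"rx":0,"ry":0,"rz":0},
    {"fingers":1,"dx":0,"dy":0,"dz":0,"rx":0,"ry":0,"rz":0}
  ]
}}

```text
time_s: 14.22
tool_pos: [0.5607, 0.0351, 0.1536]
tool_rot: [180.0, 0.0, 134.0]
force: [1.0, -0.5, -3.0]
grip_width: 0.0176
```

```bash
python3 ax.py
```

```text
t 14.22 pos [0.5607 0.0351 0.1536] rot [1.80e+02 1.00e-02 1.34e+02] F [ 1.05 -0.54 -3.04] M [ 0.22  0.03 -0.01] w 0.0176
holder yaw -46.0 ring [ 0.6572 -0.0649] lugs z 0.1851 pitchM 0.179
```

Call:
{"name": "carry_out", "arguments": {
  "plan": [
    {"fingers":1,"dx":0,"dy":0,"dz":-0.03,"rx":0,"ry":0,"rz":0},
    {"fingers":1,"dx":0,"dy":0,"dz":0,"rx":0,"ry":0,"rz":0}
  ]
}}

```text
time_s: 14.48
tool_pos: [0.5606, 0.0351, 0.1545]
tool_rot: [-180.0, 0.0, 134.0]
force: [0.4, -0.8, -2.2]
grip_width: 0.0176
```

```bash
python3 ax.py
```

```text
t 14.47 pos [0.5606 0.0351 0.1545] rot [-1.8000e+02  1.0000e-02  1.3401e+02] F [ 0.38 -0.77 -2.16] M [ 0.24  0.09 -0.02] w 0.0176
holder yaw -45.99 ring [ 0.6572 -0.0649] lugs z 0.186 pitchM 0.236
```

Call:
{"name": "carry_out", "arguments": {
  "plan": [
    {"fingers":1,"dx":0,"dy":0,"dz":-0.03,"rx":0,"ry":0,"rz":0},
    {"fingers":1,"dx":0,"dy":0,"dz":0,"rx":0,"ry":0,"rz":0}
  ]
}}

```text
time_s: 14.72
tool_pos: [0.5606, 0.0351, 0.1554]
tool_rot: [180.0, 0.0, 134.0]
force: [0.5, 0.9, -1.9]
grip_width: 0.017
```

```bash
python3 ax.py
```

```text
t 14.72 pos [0.5606 0.0351 0.1554] rot [1.80e+02 1.00e-02 1.34e+02] F [ 0.47  0.95 -1.95] M [0.2  0.05 0.04] w 0.017
holder yaw -46.0 ring [ 0.6572 -0.0649] lugs z 0.1869 pitchM 0.175
```

Call:
{"name": "carry_out", "arguments": {
  "plan": [
    {"fingers":1,"dx":0,"dy":0,"dz":-0.03,"rx":0,"ry":0,"rz":0},
    {"fingers":1,"dx":0,"dy":0,"dz":0,"rx":0,"ry":0,"rz":0}
  ]
}}

```text
time_s: 14.98
tool_pos: [0.5606, 0.0351, 0.1563]
tool_rot: [180.0, 0.0, 134.0]
force: [0.3, 0.2, -2.0]
grip_width: 0.0179
```

```bash
python3 ax.py
```

```text
t 14.97 pos [0.5606 0.0351 0.1563] rot [1.80e+02 1.00e-02 1.34e+02] F [ 0.27  0.17 -1.99] M [0.21 0.03 0.  ] w 0.0179
holder yaw -46.0 ring [ 0.6572 -0.0649] lugs z 0.1878 pitchM 0.169
```

Call:
{"name": "carry_out", "arguments": {
  "plan": [
    {"fingers":1,"dx":0,"dy":0,"dz":-0.03,"rx":0,"ry":0,"rz":0},
    {"fingers":1,"dx":0,"dy":0,"dz":0,"rx":0,"ry":0,"rz":0}
  ]
}}

```text
time_s: 15.22
tool_pos: [0.5606, 0.0351, 0.1572]
tool_rot: [180.0, 0.0, 134.0]
force: [0.3, -0.6, -1.8]
grip_width: 0.0173
```

```bash
python3 ax.py
```

```text
t 15.22 pos [0.5606 0.0351 0.1572] rot [1.80e+02 1.00e-02 1.34e+02] F [ 0.25 -0.56 -1.8 ] M [ 0.26  0.06 -0.03] w 0.0173
holder yaw -46.0 ring [ 0.6572 -0.0649] lugs z 0.1887 pitchM 0.227
```

Call:
{"name": "carry_out", "arguments": {
  "plan": [
    {"fingers":1,"dx":0,"dy":0,"dz":-0.03,"rx":0,"ry":0,"rz":0},
    {"fingers":1,"dx":0,"dy":0,"dz":0,"rx":0,"ry":0,"rz":0}
  ]
}}

```text
time_s: 15.48
tool_pos: [0.5607, 0.0351, 0.1581]
tool_rot: [180.0, 0.0, 134.0]
force: [-0.6, -0.0, -2.8]
grip_width: 0.0176
```

```bash
python3 ax.py
```

```text
t 15.47 pos [0.5607 0.0351 0.1581] rot [1.80e+02 1.00e-02 1.34e+02] F [-0.61 -0.02 -2.79] M [ 0.18  0.08 -0.  ] w 0.0176
holder yaw -46.0 ring [ 0.6572 -0.0649] lugs z 0.1896 pitchM 0.188
```

Call:
{"name": "carry_out", "arguments": {
  "plan": [
    {"fingers":1,"dx":0,"dy":0,"dz":-0.03,"rx":0,"ry":0,"rz":0},
    {"fingers":1,"dx":0,"dy":0,"dz":0,"rx":0,"ry":0,"rz":0}
  ]
}}

```text
time_s: 15.72
tool_pos: [0.5606, 0.035, 0.159]
tool_rot: [180.0, 0.0, 134.0]
force: [-0.0, 0.4, -2.6]
grip_width: 0.0179
```

```bash
python3 ax.py
```

```text
t 15.72 pos [0.5606 0.035  0.159 ] rot [1.80e+02 1.00e-02 1.34e+02] F [-0.03  0.41 -2.59] M [ 0.26  0.07 -0.01] w 0.0179
holder yaw -46.0 ring [ 0.6572 -0.0649] lugs z 0.1905 pitchM 0.231
```

Call:
{"name": "carry_out", "arguments": {
  "plan": [
    {"fingers":1,"dx":0,"dy":0,"dz":-0.04,"rx":0,"ry":0,"rz":0},
    {"fingers":1,"dx":0,"dy":0,"dz":0,"rx":0,"ry":0,"rz":0}
  ]
}}

```text
time_s: 15.98
tool_pos: [0.5607, 0.0351, 0.1602]
tool_rot: [180.0, 0.0, 134.0]
force: [0.4, 0.2, -1.8]
grip_width: 0.0176
```

```bash
python3 ax.py
```

```text
t 15.97 pos [0.5607 0.0351 0.1602] rot [1.80e+02 1.00e-02 1.34e+02] F [ 0.37  0.23 -1.84] M [ 0.24  0.13 -0.02] w 0.0176
holder yaw -46.0 ring [ 0.6572 -0.0649] lugs z 0.1917 pitchM 0.262
```

Call:
{"name": "carry_out", "arguments": {
  "plan": [
    {"fingers":1,"dx":0,"dy":0,"dz":-0.04,"rx":0,"ry":0,"rz":0},
    {"fingers":1,"dx":0,"dy":0,"dz":0,"rx":0,"ry":0,"rz":0}
  ]
}}

```text
time_s: 16.23
tool_pos: [0.5607, 0.0351, 0.1615]
tool_rot: [180.0, 0.0, 134.0]
force: [-0.1, -0.4, -2.5]
grip_width: 0.0174
```

```bash
python3 ax.py
```

```text
t 16.23 pos [0.5607 0.0351 0.1615] rot [1.7999e+02 1.0000e-02 1.3400e+02] F [-0.05 -0.36 -2.53] M [ 0.27  0.01 -0.01] w 0.0174
holder yaw -46.0 ring [ 0.6572 -0.0649] lugs z 0.193 pitchM 0.199
```

```bash
python3 - <<'E'
from h import *
S={}
for n in('scene','top'):
    im,K,E=grab(n);S[n]=(K,E);print(n,'cam',(-E[:3,:3].T@E[:3,3]).round(3))
K,E=S['top'];b=cv2.imread('pics/top0.png')
s=6;x0,y0=290,60
big=cv2.resize(b[y0:y0+120,x0:x0+120],None,fx=s,fy=s,interpolation=cv2.INTER_CUBIC)
a=np.radians(np.arange(0,361,5))
def circ(img,R,z,col,K,E,x0,y0,A=(.657,-.065)):
    P=np.c_[A[0]+R*np.cos(a),A[1]+R*np.sin(a),np.full(len(a),z)];q=(proj(K,E,P)-[x0,y0]+.5)*s-.5
    cv2.polylines(img,[q.astype(np.int32)],False,col,1)
for m,col in((.19,(0,0,255)),(.205,(0,255,255))):
    circ(big,.073,m+.118,col,K,E,x0,y0);circ(big,.05,m+.062,col,K,E,x0,y0);circ(big,.073,m+.245,col,K,E,x0,y0)
cv2.imwrite('pics/o1.png',big)
K,E=S['scene'];b=cv2.imread('pics/scene0.png');x0,y0=245,215
big=cv2.resize(b[y0:y0+95,x0:x0+100],None,fx=s,fy=s,interpolation=cv2.INTER_CUBIC)
for m,col in((.19,(0,0,255)),(.205,(0,255,255))):
    circ(big,.073,m+.118,col,K,E,x0,y0);circ(big,.05,m+.062,col,K,E,x0,y0);circ(big,.073,m+.245,col,K,E,x0,y0)
cv2.imwrite('pics/o2.png',big)
E
```

```text
scene cam [ 0.757 -0.189  1.201]
top cam [0.324 0.058 1.147]
```

View pics/o1.png

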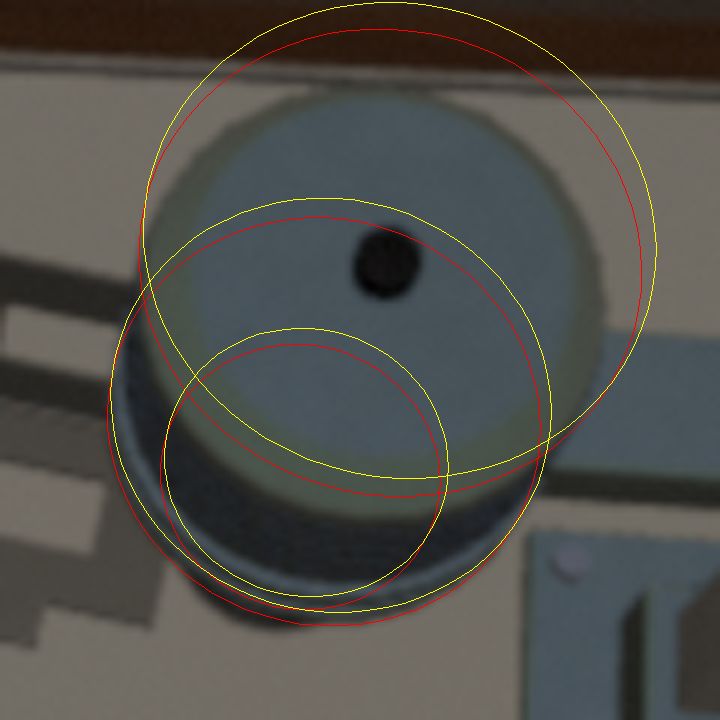

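View pics/o2.png

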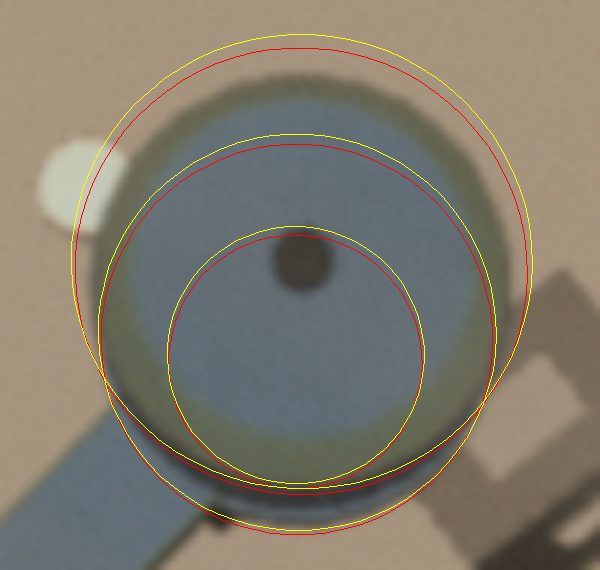

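```bash
python3 - <<'E'
from h import *
im,K,E=grab('top');b=cv2.imread('pics/top0.png')
s=10;x0,y0=305,130
big=cv2.resize(b[y0:y0+50,x0:x0+75],None,fx=s,fy=s,interpolation=cv2.INTER_CUBIC)
big=np.clip(big.astype(float)*1.8,0,255).astype(np.uint8)
a=np.radians(np.arange(0,361,5))
for m,col in((.19,(0,0,255)),(.2,(0,255,255)),(.21,(0,255,0)),(.22,(255,255,0))):
  for R,z in((.0405,m),(.05,m+.062)):
    P=np.c_[.657+R*np.cos(a),-.065+R*np.sin(a),np.full(len(a),z)];q=(proj(K,E,P)-[x0,y0]+.5)*s-.5
    cv2.polylines(big,[q.astype(np.int32)],False,col,1)
cv2.imwrite('pics/o3.png',big)
E
```

```text
(no output)
```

View pics/o3.png

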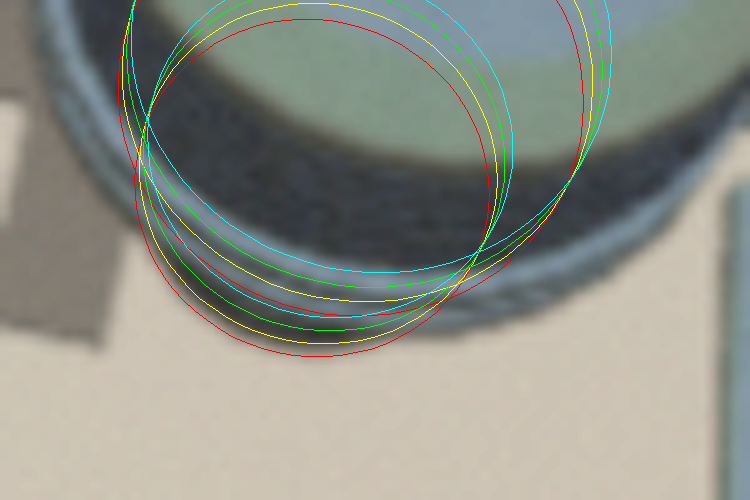

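Call:
{"name": "carry_out", "arguments": {
  "plan": [
    {"fingers":1,"dx":0,"dy":0,"dz":-0.04,"rx":0,"ry":0,"rz":0},
    {"fingers":1,"dx":0,"dy":0,"dz":0,"rx":0,"ry":0,"rz":0}
  ]
}}

```text
time_s: 16.62
tool_pos: [0.5606, 0.0351, 0.1626]
tool_rot: [180.0, 0.0, 134.0]
force: [-0.9, 0.0, -1.5]
grip_width: 0.017
```

```bash
python3 ax.py
```

```text
t 16.62 pos [0.5606 0.0351 0.1626] rot [1.80e+02 1.00e-02 1.34e+02] F [-0.91  0.03 -1.53] M [0.22 0.06 0.04] w 0.017
holder yaw -46.0 ring [ 0.6572 -0.0649] lugs z 0.1941 pitchM 0.196
```

Call:
{"name": "carry_out", "arguments": {
  "plan": [
    {"fingers":1,"dx":0,"dy":0,"dz":-0.03,"rx":0,"ry":0,"rz":0},
    {"fingers":1,"dx":0,"dy":0,"dz":0,"rx":0,"ry":0,"rz":0}
  ]
}}

```text
time_s: 16.88
tool_pos: [0.5604, 0.0351, 0.1633]
tool_rot: [-180.0, -0.0, 134.0]
force: [0.7, 0.5, -3.7]
grip_width: 0.0173
```

```bash
python3 ax.py
```

```text
t 16.88 pos [0.5604 0.0351 0.1633] rot [-1.7999e+02 -2.0000e-02  1.3401e+02] F [ 0.66  0.5  -3.73] M [0.31 0.1  0.01] w 0.0173
holder yaw -45.99 ring [ 0.657  -0.0649] lugs z 0.1948 pitchM 0.293
```

Call:
{"name": "carry_out", "arguments": {
  "plan": [
    {"fingers":1,"dx":0,"dy":0,"dz":-0.02,"rx":0,"ry":0,"rz":0},
    {"fingers":1,"dx":0,"dy":0,"dz":0,"rx":0,"ry":0,"rz":0}
  ]
}}

```text
time_s: 17.12
tool_pos: [0.5603, 0.0351, 0.1638]
tool_rot: [-180.0, -0.0, 134.0]
force: [1.7, -0.5, -5.2]
grip_width: 0.0177
```

```bash
python3 ax.py
```

```text
t 17.12 pos [0.5603 0.0351 0.1638] rot [-1.7998e+02 -2.0000e-02  1.3400e+02] F [ 1.73 -0.55 -5.17] M [0.37 0.12 0.1 ] w 0.0177
holder yaw -46.0 ring [ 0.6569 -0.0649] lugs z 0.1953 pitchM 0.354
```

Call:
{"name": "carry_out", "arguments": {
  "plan": [
    {"fingers":1,"dx":0,"dy":0,"dz":0.06,"rx":0,"ry":0,"rz":0},
    {"fingers":1,"dx":-0.03,"dy":0.03,"dz":0,"rx":0,"ry":0,"rz":0},
    {"fingers":1,"dx":-0.03,"dy":0.03,"dz":0,"rx":0,"ry":0,"rz":0},
    {"fingers":1,"dx":0,"dy":0,"dz":0,"rx":0,"ry":0,"rz":0}
  ]
}}

```text
time_s: 17.62
tool_pos: [0.5621, 0.0357, 0.1619]
tool_rot: [-179.9, -0.1, 134.0]
force: [-4.5, 2.2, -1.8]
grip_width: 0.0172
```

```bash
python3 ax.py
```

```text
t 17.62 pos [0.5621 0.0357 0.1619] rot [-1.7992e+02 -1.1000e-01  1.3402e+02] F [-4.49  2.19 -1.83] M [ 0.59  0.99 -0.36] w 0.0172
holder yaw -45.98 ring [ 0.6587 -0.0643] lugs z 0.1934 pitchM 1.113
```

Call:
{"name": "carry_out", "arguments": {
  "plan": [
    {"fingers":1,"dx":0.03,"dy":-0.03,"dz":0,"rx":0,"ry":0,"rz":0},
    {"fingers":1,"dx":0.03,"dy":-0.03,"dz":0,"rx":0,"ry":0,"rz":0},
    {"fingers":1,"dx":0.03,"dy":-0.03,"dz":0,"rx":0,"ry":0,"rz":0},
    {"fingers":1,"dx":0,"dy":0,"dz":0,"rx":0,"ry":0,"rz":0}
  ]
}}

```text
time_s: 18.12
tool_pos: [0.5599, 0.0346, 0.1625]
tool_rot: [180.0, 0.1, 134.0]
force: [0.5, 0.4, -2.3]
grip_width: 0.0176
```

```bash
python3 ax.py
```

```text
t 18.12 pos [0.5599 0.0346 0.1625] rot [1.7997e+02 8.0000e-02 1.3398e+02] F [ 0.54  0.41 -2.27] M [ 0.26  0.06 -0.05] w 0.0176
holder yaw -46.02 ring [ 0.6564 -0.0654] lugs z 0.194 pitchM 0.229
```

Call:
{"name": "carry_out", "arguments": {
  "plan": [
    {"fingers":1,"dx":0.03,"dy":-0.03,"dz":0,"rx":0,"ry":0,"rz":0},
    {"fingers":1,"dx":0.03,"dy":-0.03,"dz":0,"rx":0,"ry":0,"rz":0},
    {"fingers":1,"dx":0,"dy":0,"dz":0,"rx":0,"ry":0,"rz":0}
  ]
}}

```text
time_s: 18.5
tool_pos: [0.5572, 0.0351, 0.1625]
tool_rot: [180.0, 0.1, 134.0]
force: [1.3, 0.7, -3.0]
grip_width: 0.018
```

```bash
python3 ax.py
```

```text
t 18.5 pos [0.5572 0.0351 0.1625] rot [1.7995e+02 6.0000e-02 1.3402e+02] F [ 1.33  0.71 -2.99] M [ 0.19 -0.22  0.18] w 0.018
holder yaw -45.98 ring [ 0.6538 -0.0648] lugs z 0.194 pitchM -0.018
```

Call:
{"name": "carry_out", "arguments": {
  "plan": [
    {"fingers":1,"dx":-0.015,"dy":0.07,"dz":0,"rx":0,"ry":0,"rz":0},
    {"fingers":1,"dx":0,"dy":0,"dz":0,"rx":0,"ry":0,"rz":0}
  ]
}}

```text
time_s: 18.75
tool_pos: [0.5584, 0.0364, 0.1621]
tool_rot: [-180.0, -0.0, 134.0]
force: [0.0, -0.5, -2.0]
grip_width: 0.0175
```

```bash
python3 ax.py; python3 - <<'E'
from m2 import *
_,K,E=grab('scene')
# lens-disc & ring position vs predicted for several droops
im=cv2.imread('pics/l2.png')[188:230,300:345];e=ring(im);c=np.array(e[0])+[300,188];print('meas',c,e[1])
t=np.array([.4795,.2414,.1259]);y=np.radians(134.09-180);u=np.array([np.cos(y),np.sin(y)])
for dr in(0,2,4):
    a=np.radians(dr);L=.139
    print(dr,proj(K,E,[*(t[:2]+L*np.cos(a)*u),t[2]+.0135-L*np.sin(a)])[0])
im=cv2.imread('pics/l1.png')[165:210,343:398];e=ring(im);c=np.array(e[0])+[343,165];print('meas l1',c)
t=np.array([.4794,.2406,.1137]);y=np.radians(17.8);u=np.array([np.cos(y),np.sin(y)])
for dr in(0,2,4):
    a=np.radians(dr);L=.139
    print(dr,proj(K,E,[*(t[:2]+L*np.cos(a)*u),t[2]+.0135-L*np.sin(a)])[0])
im=cv2.imread('pics/gr2.png')[170:215,335:390];e=ring(im);c=np.array(e[0])+[335,170];print('meas gr2',c,proj(K,E,[.4799+L*u[0],.2412+L*u[1],.02]))
E
```

```text
t 18.75 pos [0.5584 0.0364 0.1621] rot [-1.7998e+02 -3.0000e-02  1.3401e+02] F [ 0.   -0.45 -1.99] M [ 0.25  0.03 -0.  ] w 0.0175
holder yaw -45.99 ring [ 0.655  -0.0636] lugs z 0.1936 pitchM 0.199
meas [321.85276604 207.24663162] (26.7294979095459, 27.34769058227539)
0 [321.71643346 207.4460201 ]
2 [321.58373082 207.97977205]
4 [321.44906203 208.45182746]
meas l1 [362.84430122 182.77684021]
0 [362.75499175 182.59436933]
2 [362.43937461 183.22505742]
4 [362.07245302 183.82756322]
meas gr2 [357.14177513 195.57053566] [[357.11418531 195.6616937 ]]
```

Call:
{"name": "carry_out", "arguments": {
  "plan": [
    {"fingers":1,"dx":-0.014,"dy":0.014,"dz":-0.03,"rx":0,"ry":0,"rz":0},
    {"fingers":1,"dx":0,"dy":0,"dz":-0.025,"rx":0,"ry":0,"rz":0},
    {"fingers":1,"dx":0,"dy":0,"dz":0,"rx":0,"ry":0,"rz":0}
  ]
}}

```text
time_s: 19.18
tool_pos: [0.5589, 0.0363, 0.1636]
tool_rot: [-180.0, -0.0, 134.0]
force: [-0.7, 0.8, -3.7]
grip_width: 0.0177
```

```bash
python3 ax.py
```

```text
t 19.18 pos [0.5589 0.0363 0.1636] rot [-1.7997e+02 -3.0000e-02  1.3400e+02] F [-0.67  0.75 -3.69] M [0.4  0.23 0.01] w 0.0177
holder yaw -46.0 ring [ 0.6554 -0.0637] lugs z 0.1951 pitchM 0.445
```

Call:
{"name": "carry_out", "arguments": {
  "plan": [
    {"fingers":1,"dx":-0.003,"dy":-0.162,"dz":0,"rx":0,"ry":0,"rz":-0.2},
    {"fingers":1,"dx":-0.003,"dy":-0.162,"dz":0,"rx":0,"ry":0,"rz":-0.2},
    {"fingers":1,"dx":0,"dy":0,"dz":0,"rx":0,"ry":0,"rz":0}
  ]
}}

```text
time_s: 19.55
tool_pos: [0.5525, 0.029, 0.164]
tool_rot: [-180.0, 0.0, 138.0]
force: [0.0, 0.1, -2.0]
grip_width: 0.0177
```

```bash
python3 ax.py
```

```text
t 19.55 pos [0.5525 0.029  0.164 ] rot [-1.8000e+02  3.0000e-02  1.3796e+02] F [ 0.03  0.06 -2.04] M [0.26 0.13 0.02] w 0.0177
holder yaw -42.04 ring [ 0.6558 -0.0641] lugs z 0.1955 pitchM 0.269
```

Call:
{"name": "carry_out", "arguments": {
  "plan": [
    {"fingers":1,"dx":0,"dy":0,"dz":-0.03,"rx":0,"ry":0,"rz":0},
    {"fingers":1,"dx":0,"dy":0,"dz":0,"rx":0,"ry":0,"rz":0}
  ]
}}

```text
time_s: 19.8
tool_pos: [0.5527, 0.0293, 0.165]
tool_rot: [180.0, 0.0, 138.0]
force: [0.3, -0.2, -3.3]
grip_width: 0.0178
```

```bash
python3 ax.py
```

```text
t 19.8 pos [0.5527 0.0293 0.165 ] rot [1.7999e+02 3.0000e-02 1.3799e+02] F [ 0.33 -0.19 -3.25] M [0.26 0.03 0.09] w 0.0178
holder yaw -42.01 ring [ 0.656  -0.0637] lugs z 0.1965 pitchM 0.196
```

Call:
{"name": "carry_out", "arguments": {
  "plan": [
    {"fingers":1,"dx":0,"dy":0,"dz":-0.04,"rx":0,"ry":0,"rz":0},
    {"fingers":1,"dx":0,"dy":0,"dz":0,"rx":0,"ry":0,"rz":0}
  ]
}}

```text
time_s: 20.05
tool_pos: [0.5526, 0.0293, 0.1661]
tool_rot: [180.0, 0.0, 138.0]
force: [1.6, -0.1, -3.0]
grip_width: 0.0174
```

```bash
python3 ax.py
```

```text
t 20.05 pos [0.5526 0.0293 0.1661] rot [1.80e+02 1.00e-02 1.38e+02] F [ 1.6  -0.09 -2.98] M [ 0.2  -0.01  0.03] w 0.0174
holder yaw -42.0 ring [ 0.6559 -0.0637] lugs z 0.1976 pitchM 0.125
```

Call:
{"name": "carry_out", "arguments": {
  "plan": [
    {"fingers":1,"dx":0,"dy":0,"dz":-0.04,"rx":0,"ry":0,"rz":0},
    {"fingers":1,"dx":0,"dy":0,"dz":0,"rx":0,"ry":0,"rz":0}
  ]
}}

```text
time_s: 20.3
tool_pos: [0.5525, 0.0292, 0.1673]
tool_rot: [180.0, 0.0, 138.0]
force: [0.6, -0.1, -2.8]
grip_width: 0.0176
```

```bash
python3 ax.py
```

```text
t 20.3 pos [0.5525 0.0292 0.1673] rot [1.80e+02 1.00e-02 1.38e+02] F [ 0.64 -0.14 -2.82] M [0.2  0.   0.07] w 0.0176
holder yaw -42.0 ring [ 0.6558 -0.0638] lugs z 0.1988 pitchM 0.136
```

Call:
{"name": "carry_out", "arguments": {
  "plan": [
    {"fingers":1,"dx":0,"dy":0,"dz":-0.04,"rx":0,"ry":0,"rz":0},
    {"fingers":1,"dx":0,"dy":0,"dz":0,"rx":0,"ry":0,"rz":0}
  ]
}}

```text
time_s: 20.55
tool_pos: [0.5524, 0.0292, 0.1684]
tool_rot: [-180.0, 0.0, 138.0]
force: [0.3, -0.6, -3.6]
grip_width: 0.0175
```

```bash
python3 ax.py
```

```text
t 20.55 pos [0.5524 0.0292 0.1684] rot [-180.    0.  138.] F [ 0.34 -0.59 -3.61] M [0.24 0.01 0.08] w 0.0175
holder yaw -42.0 ring [ 0.6557 -0.0638] lugs z 0.1999 pitchM 0.167
```

Call:
{"name": "carry_out", "arguments": {
  "plan": [
    {"fingers":1,"dx":0,"dy":0,"dz":-0.04,"rx":0,"ry":0,"rz":0},
    {"fingers":1,"dx":0,"dy":0,"dz":0,"rx":0,"ry":0,"rz":0}
  ]
}}

```text
time_s: 20.8
tool_pos: [0.5523, 0.0293, 0.1695]
tool_rot: [-180.0, -0.0, 138.0]
force: [1.0, -0.1, -3.9]
grip_width: 0.0178
```

```bash
python3 ax.py
```

```text
t 20.8 pos [0.5523 0.0293 0.1695] rot [-1.7999e+02 -1.0000e-02  1.3800e+02] F [ 1.   -0.06 -3.93] M [0.31 0.08 0.11] w 0.0178
holder yaw -42.0 ring [ 0.6556 -0.0637] lugs z 0.201 pitchM 0.265
```

Call:
{"name": "carry_out", "arguments": {
  "plan": [
    {"fingers":1,"dx":0,"dy":0,"dz":-0.04,"rx":0,"ry":0,"rz":0},
    {"fingers":1,"dx":0,"dy":0,"dz":-0.03,"rx":0,"ry":0,"rz":0},
    {"fingers":1,"dx":0,"dy":0,"dz":0,"rx":0,"ry":0,"rz":0}
  ]
}}

```text
time_s: 21.18
tool_pos: [0.5523, 0.0293, 0.1717]
tool_rot: [-180.0, -0.0, 138.0]
force: [0.3, 0.3, -5.1]
grip_width: 0.0176
```

```bash
python3 ax.py
```

```text
t 21.18 pos [0.5523 0.0293 0.1717] rot [-1.7999e+02 -1.0000e-02  1.3800e+02] F [ 0.35  0.3  -5.08] M [0.43 0.13 0.09] w 0.0176
holder yaw -42.0 ring [ 0.6556 -0.0637] lugs z 0.2032 pitchM 0.381
```

Call:
{"name": "carry_out", "arguments": {
  "plan": [
    {"fingers":1,"dx":0,"dy":0,"dz":-0.04,"rx":0,"ry":0,"rz":0},
    {"fingers":1,"dx":0,"dy":0,"dz":0,"rx":0,"ry":0,"rz":0}
  ]
}}

```text
time_s: 21.42
tool_pos: [0.5523, 0.0293, 0.1729]
tool_rot: [-180.0, -0.0, 138.0]
force: [0.3, 0.3, -4.2]
grip_width: 0.0177
```

```bash
python3 ax.py
```

```text
t 21.43 pos [0.5523 0.0293 0.1729] rot [-1.7999e+02 -1.0000e-02  1.3800e+02] F [ 0.29  0.33 -4.16] M [0.42 0.14 0.12] w 0.0177
holder yaw -42.0 ring [ 0.6556 -0.0637] lugs z 0.2044 pitchM 0.387
```

Call:
{"name": "carry_out", "arguments": {
  "plan": [
    {"fingers":1,"dx":0,"dy":0,"dz":-0.04,"rx":0,"ry":0,"rz":0},
    {"fingers":1,"dx":0,"dy":0,"dz":0,"rx":0,"ry":0,"rz":0}
  ]
}}

```text
time_s: 21.68
tool_pos: [0.5523, 0.0293, 0.1741]
tool_rot: [-180.0, -0.0, 138.0]
force: [1.6, -0.5, -5.3]
grip_width: 0.0176
```

```bash
python3 ax.py
```

```text
t 21.68 pos [0.5523 0.0293 0.1741] rot [-179.99   -0.    138.  ] F [ 1.63 -0.49 -5.33] M [0.44 0.17 0.08] w 0.0176
holder yaw -42.0 ring [ 0.6556 -0.0637] lugs z 0.2056 pitchM 0.416
```

Call:
{"name": "carry_out", "arguments": {
  "plan": [
    {"fingers":1,"dx":-0.003,"dy":-0.162,"dz":0,"rx":0,"ry":0,"rz":-0.2},
    {"fingers":1,"dx":-0.003,"dy":-0.162,"dz":0,"rx":0,"ry":0,"rz":-0.2},
    {"fingers":1,"dx":0,"dy":0,"dz":0,"rx":0,"ry":0,"rz":0}
  ]
}}

```text
time_s: 22.05
tool_pos: [0.546, 0.0219, 0.1742]
tool_rot: [-180.0, -0.0, 142.0]
force: [-0.9, 0.8, -4.6]
grip_width: 0.0176
```

```bash
python3 ax.py
```

```text
t 22.05 pos [0.546  0.0219 0.1742] rot [-179.99   -0.    141.98] F [-0.88  0.82 -4.63] M [0.49 0.26 0.01] w 0.0176
holder yaw -38.02 ring [ 0.6555 -0.0637] lugs z 0.2057 pitchM 0.509
```

Call:
{"name": "carry_out", "arguments": {
  "plan": [
    {"fingers":1,"dx":-0.003,"dy":-0.162,"dz":0,"rx":0,"ry":0,"rz":-0.2},
    {"fingers":1,"dx":-0.003,"dy":-0.162,"dz":0,"rx":0,"ry":0,"rz":-0.2},
    {"fingers":1,"dx":0,"dy":0,"dz":0,"rx":0,"ry":0,"rz":0}
  ]
}}

```text
time_s: 22.42
tool_pos: [0.5404, 0.0141, 0.1741]
tool_rot: [-180.0, -0.0, 145.9]
force: [-0.2, -0.3, -4.5]
grip_width: 0.0174
```

```bash
python3 ax.py
```

```text
t 22.43 pos [0.5404 0.0141 0.1741] rot [-179.99   -0.    145.94] F [-0.15 -0.32 -4.47] M [0.42 0.27 0.05] w 0.0174
holder yaw -34.06 ring [ 0.6555 -0.0638] lugs z 0.2056 pitchM 0.463
```

Call:
{"name": "carry_out", "arguments": {
  "plan": [
    {"fingers":1,"dx":-0.006,"dy":-0.242,"dz":0,"rx":0,"ry":0,"rz":-0.3},
    {"fingers":1,"dx":-0.006,"dy":-0.242,"dz":0,"rx":0,"ry":0,"rz":-0.3},
    {"fingers":1,"dx":-0.006,"dy":-0.242,"dz":0,"rx":0,"ry":0,"rz":-0.3},
    {"fingers":1,"dx":-0.006,"dy":-0.242,"dz":0,"rx":0,"ry":0,"rz":-0.3},
    {"fingers":1,"dx":0,"dy":0,"dz":0,"rx":0,"ry":0,"rz":0}
  ]
}}

```text
time_s: 23.05
tool_pos: [0.5267, -0.0119, 0.1741]
tool_rot: [-180.0, -0.0, 157.9]
force: [0.1, 0.2, -4.4]
grip_width: 0.0176
```

```bash
python3 ax.py
```

```text
t 23.05 pos [ 0.5267 -0.0119  0.1741] rot [-1.7997e+02 -1.0000e-02  1.5789e+02] F [ 0.1   0.18 -4.43] M [0.32 0.33 0.06] w 0.0176
holder yaw -22.11 ring [ 0.6555 -0.0642] lugs z 0.2056 pitchM 0.428
```

Call:
{"name": "carry_out", "arguments": {
  "plan": [
    {"fingers":1,"dx":-0.002,"dy":-0.23,"dz":0,"rx":0,"ry":0,"rz":-0.3},
    {"fingers":1,"dx":-0.006,"dy":-0.242,"dz":0,"rx":0,"ry":0,"rz":-0.3},
    {"fingers":1,"dx":-0.006,"dy":-0.242,"dz":0,"rx":0,"ry":0,"rz":-0.3},
    {"fingers":1,"dx":-0.006,"dy":-0.242,"dz":0,"rx":0,"ry":0,"rz":-0.3},
    {"fingers":1,"dx":0,"dy":0,"dz":0,"rx":0,"ry":0,"rz":0}
  ]
}}

```text
time_s: 23.68
tool_pos: [0.5188, -0.0393, 0.1741]
tool_rot: [-180.0, -0.0, 169.9]
force: [-0.2, 0.7, -3.9]
grip_width: 0.0177
```

```bash
python3 ax.py
```

```text
t 23.68 pos [ 0.5188 -0.0393  0.1741] rot [-1.7998e+02 -1.0000e-02  1.6987e+02] F [-0.24  0.73 -3.88] M [ 0.19  0.42 -0.02] w 0.0177
holder yaw -10.13 ring [ 0.6556 -0.0637] lugs z 0.2056 pitchM 0.447
```

Call:
{"name": "carry_out", "arguments": {
  "plan": [
    {"fingers":1,"dx":-0.006,"dy":-0.242,"dz":0,"rx":0,"ry":0,"rz":-0.3},
    {"fingers":1,"dx":-0.006,"dy":-0.242,"dz":0,"rx":0,"ry":0,"rz":-0.3},
    {"fingers":1,"dx":-0.006,"dy":-0.242,"dz":0,"rx":0,"ry":0,"rz":-0.3},
    {"fingers":1,"dx":0,"dy":0,"dz":0,"rx":0,"ry":0,"rz":0}
  ]
}}

```text
time_s: 24.18
tool_pos: [0.5167, -0.0608, 0.1741]
tool_rot: [-180.0, -0.0, 178.9]
force: [-0.3, 0.1, -4.0]
grip_width: 0.0172
```

```bash
python3 ax.py
```

```text
t 24.18 pos [ 0.5167 -0.0608  0.1741] rot [-1.7998e+02 -1.0000e-02  1.7886e+02] F [-0.28  0.13 -3.96] M [0.1  0.39 0.07] w 0.0172
holder yaw -1.14 ring [ 0.6557 -0.0636] lugs z 0.2056 pitchM 0.394
```

Call:
{"name": "carry_out", "arguments": {
  "plan": [
    {"fingers":1,"dx":-0.002,"dy":-0.121,"dz":0,"rx":0,"ry":0,"rz":-0.15},
    {"fingers":1,"dx":0,"dy":0,"dz":0,"rx":0,"ry":0,"rz":0}
  ]
}}

```text
time_s: 24.42
tool_pos: [0.5167, -0.0643, 0.1741]
tool_rot: [180.0, -0.0, -179.5]
force: [0.7, -0.2, -3.6]
grip_width: 0.0177
```

```bash
python3 ax.py
```

```text
t 24.43 pos [ 0.5167 -0.0643  0.1741] rot [ 180.     -0.   -179.52] F [ 0.75 -0.19 -3.65] M [0.12 0.46 0.05] w 0.0177
holder yaw 0.48 ring [ 0.6557 -0.0631] lugs z 0.2056 pitchM 0.46
```

Now I turn in 1.5° steps towards the stop.

Call:
{"name": "carry_out", "arguments": {
  "plan": [
    {"fingers":1,"dx":-0.002,"dy":-0.121,"dz":0,"rx":0,"ry":0,"rz":-0.15},
    {"fingers":1,"dx":0,"dy":0,"dz":0,"rx":0,"ry":0,"rz":0}
  ]
}}

```text
time_s: 24.68
tool_pos: [0.5168, -0.0682, 0.1741]
tool_rot: [180.0, 0.0, -178.0]
force: [-0.9, -0.5, -5.7]
grip_width: 0.0176
```

```bash
python3 ax.py
```

```text
t 24.68 pos [ 0.5168 -0.0682  0.1741] rot [ 180.    0. -178.] F [-0.91 -0.53 -5.7 ] M [0.25 0.44 0.03] w 0.0176
holder yaw 2.0 ring [ 0.6557 -0.0633] lugs z 0.2056 pitchM 0.432
```

Call:
{"name": "carry_out", "arguments": {
  "plan": [
    {"fingers":1,"dx":-0.002,"dy":-0.121,"dz":0,"rx":0,"ry":0,"rz":-0.15},
    {"fingers":1,"dx":0,"dy":0,"dz":0,"rx":0,"ry":0,"rz":0}
  ]
}}

```text
time_s: 24.92
tool_pos: [0.517, -0.0719, 0.1741]
tool_rot: [180.0, -0.0, -176.5]
force: [-0.4, 1.0, -3.7]
grip_width: 0.0179
```

```bash
python3 ax.py
```

```text
t 24.93 pos [ 0.517  -0.0719  0.1741] rot [ 180.    -0.  -176.5] F [-0.39  0.95 -3.72] M [0.17 0.4  0.04] w 0.0179
holder yaw 3.5 ring [ 0.6557 -0.0635] lugs z 0.2056 pitchM 0.393
```

Call:
{"name": "carry_out", "arguments": {
  "plan": [
    {"fingers":1,"dx":-0.002,"dy":-0.121,"dz":0,"rx":0,"ry":0,"rz":-0.15},
    {"fingers":1,"dx":0,"dy":0,"dz":0,"rx":0,"ry":0,"rz":0}
  ]
}}

```text
time_s: 25.18
tool_pos: [0.5173, -0.0756, 0.1741]
tool_rot: [180.0, -0.0, -175.0]
force: [0.4, 0.7, -4.1]
grip_width: 0.0175
```

```bash
python3 ax.py
```

```text
t 25.18 pos [ 0.5173 -0.0756  0.1741] rot [ 180.   -0. -175.] F [ 0.38  0.68 -4.09] M [0.13 0.44 0.04] w 0.0175
holder yaw 5.0 ring [ 0.6557 -0.0635] lugs z 0.2056 pitchM 0.424
```

Call:
{"name": "carry_out", "arguments": {
  "plan": [
    {"fingers":1,"dx":-0.001,"dy":-0.081,"dz":0,"rx":0,"ry":0,"rz":-0.1},
    {"fingers":1,"dx":0,"dy":0,"dz":0,"rx":0,"ry":0,"rz":0}
  ]
}}

```text
time_s: 25.42
tool_pos: [0.5175, -0.0778, 0.1741]
tool_rot: [180.0, -0.0, -174.0]
force: [-0.4, 0.0, -4.5]
grip_width: 0.0175
```

```bash
python3 ax.py
```

```text
t 25.43 pos [ 0.5175 -0.0778  0.1741] rot [ 179.99   -0.   -173.99] F [-0.39  0.04 -4.47] M [0.14 0.5  0.06] w 0.0175
holder yaw 6.01 ring [ 0.6557 -0.0632] lugs z 0.2056 pitchM 0.483
```

Call:
{"name": "carry_out", "arguments": {
  "plan": [
    {"fingers":1,"dx":-0.001,"dy":-0.081,"dz":0,"rx":0,"ry":0,"rz":-0.1},
    {"fingers":1,"dx":0,"dy":0,"dz":0,"rx":0,"ry":0,"rz":0}
  ]
}}

```text
time_s: 25.68
tool_pos: [0.5178, -0.0802, 0.1741]
tool_rot: [180.0, -0.0, -173.0]
force: [-0.9, -0.2, -4.4]
grip_width: 0.0175
```

```bash
python3 ax.py
```

```text
t 25.68 pos [ 0.5178 -0.0802  0.1741] rot [ 180.     -0.   -172.99] F [-0.87 -0.17 -4.4 ] M [0.15 0.44 0.05] w 0.0175
holder yaw 7.01 ring [ 0.6557 -0.0633] lugs z 0.2056 pitchM 0.415
```

Call:
{"name": "carry_out", "arguments": {
  "plan": [
    {"fingers":1,"dx":-0.001,"dy":-0.081,"dz":0,"rx":0,"ry":0,"rz":-0.1},
    {"fingers":1,"dx":0,"dy":0,"dz":0,"rx":0,"ry":0,"rz":0}
  ]
}}

```text
time_s: 25.92
tool_pos: [0.5181, -0.0827, 0.1741]
tool_rot: [180.0, -0.0, -172.0]
force: [-0.8, 1.0, -3.8]
grip_width: 0.0175
```

```bash
python3 ax.py
```

```text
t 25.93 pos [ 0.5181 -0.0827  0.1741] rot [ 179.99   -0.   -171.99] F [-0.79  1.04 -3.77] M [0.13 0.49 0.  ] w 0.0175
holder yaw 8.01 ring [ 0.6558 -0.0633] lugs z 0.2056 pitchM 0.468
```

Call:
{"name": "carry_out", "arguments": {
  "plan": [
    {"fingers":1,"dx":-0.001,"dy":-0.081,"dz":0,"rx":0,"ry":0,"rz":-0.1},
    {"fingers":1,"dx":0,"dy":0,"dz":0,"rx":0,"ry":0,"rz":0}
  ]
}}

```text
time_s: 26.18
tool_pos: [0.5185, -0.0851, 0.1741]
tool_rot: [180.0, -0.0, -171.0]
force: [0.3, 1.0, -4.2]
grip_width: 0.0176
```

```bash
python3 ax.py
```

```text
t 26.18 pos [ 0.5185 -0.0851  0.1741] rot [ 180.     -0.   -170.99] F [ 0.3   0.99 -4.23] M [0.09 0.44 0.02] w 0.0176
holder yaw 9.01 ring [ 0.6558 -0.0633] lugs z 0.2056 pitchM 0.42
```

Call:
{"name": "carry_out", "arguments": {
  "plan": [
    {"fingers":1,"dx":-0.001,"dy":-0.081,"dz":0,"rx":0,"ry":0,"rz":-0.1},
    {"fingers":1,"dx":0,"dy":0,"dz":0,"rx":0,"ry":0,"rz":0}
  ]
}}

```text
time_s: 26.42
tool_pos: [0.5189, -0.0876, 0.1741]
tool_rot: [-180.0, -0.0, -170.0]
force: [0.0, 0.8, -5.3]
grip_width: 0.0173
```

```bash
python3 ax.py
```

```text
t 26.43 pos [ 0.5189 -0.0876  0.1741] rot [-180.   -0. -170.] F [ 0.04  0.84 -5.33] M [ 0.07  0.44 -0.  ] w 0.0173
holder yaw 10.0 ring [ 0.6558 -0.0634] lugs z 0.2056 pitchM 0.424
```

Call:
{"name": "carry_out", "arguments": {
  "plan": [
    {"fingers":1,"dx":-0.001,"dy":-0.081,"dz":0,"rx":0,"ry":0,"rz":-0.1},
    {"fingers":1,"dx":0,"dy":0,"dz":0,"rx":0,"ry":0,"rz":0}
  ]
}}

```text
time_s: 26.68
tool_pos: [0.5193, -0.0899, 0.174]
tool_rot: [180.0, -0.0, -169.0]
force: [-0.8, -0.4, -5.2]
grip_width: 0.0177
```

```bash
python3 ax.py
```

```text
t 26.68 pos [ 0.5193 -0.0899  0.174 ] rot [ 1.7999e+02 -1.0000e-02 -1.6901e+02] F [-0.78 -0.42 -5.19] M [ 0.06  0.45 -0.08] w 0.0177
holder yaw 10.99 ring [ 0.6557 -0.0634] lugs z 0.2055 pitchM 0.432
```

Call:
{"name": "carry_out", "arguments": {
  "plan": [
    {"fingers":1,"dx":-0.001,"dy":-0.081,"dz":0,"rx":0,"ry":0,"rz":-0.1},
    {"fingers":1,"dx":0,"dy":0,"dz":0,"rx":0,"ry":0,"rz":0}
  ]
}}

```text
time_s: 26.92
tool_pos: [0.5197, -0.092, 0.174]
tool_rot: [180.0, -0.0, -168.0]
force: [-0.6, 0.3, -4.8]
grip_width: 0.0176
```

```bash
python3 ax.py
```

```text
t 26.93 pos [ 0.5197 -0.092   0.174 ] rot [ 1.7997e+02 -2.0000e-02 -1.6800e+02] F [-0.63  0.34 -4.82] M [ 0.25  0.62 -0.25] w 0.0176
holder yaw 12.0 ring [ 0.6557 -0.0631] lugs z 0.2055 pitchM 0.551
```

Call:
{"name": "carry_out", "arguments": {
  "plan": [
    {"fingers":1,"dx":0,"dy":0.065,"dz":0,"rx":0,"ry":0,"rz":0.08},
    {"fingers":1,"dx":0,"dy":0,"dz":0.05,"rx":0,"ry":0,"rz":0},
    {"fingers":1,"dx":0,"dy":0,"dz":0.05,"rx":0,"ry":0,"rz":0},
    {"fingers":1,"dx":0,"dy":0,"dz":0,"rx":0,"ry":0,"rz":0}
  ]
}}

```text
time_s: 27.42
tool_pos: [0.5196, -0.0904, 0.1712]
tool_rot: [-180.0, 0.0, -168.8]
force: [-1.3, -1.0, -1.7]
grip_width: 0.0174
```

```bash
python3 ax.py
```

```text
t 27.43 pos [ 0.5196 -0.0904  0.1712] rot [-1.7998e+02  2.0000e-02 -1.6881e+02] F [-1.28 -1.   -1.75] M [-0.03  0.46 -0.14] w 0.0174
holder yaw 11.19 ring [ 0.656  -0.0634] lugs z 0.2027 pitchM 0.459
```

Call:
{"name": "carry_out", "arguments": {
  "plan": [
    {"fingers":1,"dx":0,"dy":0,"dz":0.03,"rx":0,"ry":0,"rz":0},
    {"fingers":1,"dx":0,"dy":0,"dz":0,"rx":0,"ry":0,"rz":0}
  ]
}}

```text
time_s: 27.68
tool_pos: [0.5196, -0.0903, 0.1702]
tool_rot: [-180.0, 0.0, -168.8]
force: [-1.4, -0.6, -2.5]
grip_width: 0.0174
```

```bash
python3 ax.py
```

```text
t 27.68 pos [ 0.5196 -0.0903  0.1702] rot [-1.7998e+02  2.0000e-02 -1.6880e+02] F [-1.35 -0.6  -2.5 ] M [-0.02  0.36 -0.15] w 0.0174
holder yaw 11.2 ring [ 0.656  -0.0633] lugs z 0.2017 pitchM 0.353
```

Call:
{"name": "carry_out", "arguments": {
  "plan": [
    {"fingers":1,"dx":0,"dy":0,"dz":0.02,"rx":0,"ry":0,"rz":0},
    {"fingers":1,"dx":0,"dy":0,"dz":0,"rx":0,"ry":0,"rz":0}
  ]
}}

```text
time_s: 27.92
tool_pos: [0.5196, -0.0903, 0.1696]
tool_rot: [-180.0, 0.0, -168.8]
force: [-1.0, -0.9, -2.0]
grip_width: 0.0176
```

```bash
python3 ax.py
```

```text
t 27.93 pos [ 0.5196 -0.0903  0.1696] rot [-1.7999e+02  2.0000e-02 -1.6880e+02] F [-1.01 -0.86 -2.03] M [-0.03  0.28 -0.18] w 0.0176
holder yaw 11.2 ring [ 0.656  -0.0633] lugs z 0.2011 pitchM 0.278
```

Call:
{"name": "carry_out", "arguments": {
  "plan": [
    {"fingers":1,"dx":0,"dy":0,"dz":0.02,"rx":0,"ry":0,"rz":0},
    {"fingers":1,"dx":0,"dy":0,"dz":0,"rx":0,"ry":0,"rz":0}
  ]
}}

```text
time_s: 28.18
tool_pos: [0.5196, -0.0902, 0.169]
tool_rot: [-180.0, 0.0, -168.8]
force: [-0.6, -0.6, -3.0]
grip_width: 0.0171
```

```bash
python3 ax.py
```

```text
t 28.18 pos [ 0.5196 -0.0902  0.169 ] rot [-1.7999e+02  2.0000e-02 -1.6880e+02] F [-0.57 -0.57 -2.97] M [-0.09  0.15 -0.19] w 0.0171
holder yaw 11.2 ring [ 0.656  -0.0632] lugs z 0.2005 pitchM 0.162
```

Call:
{"name": "carry_out", "arguments": {
  "plan": [
    {"fingers":1,"dx":0,"dy":0,"dz":0.02,"rx":0,"ry":0,"rz":0},
    {"fingers":1,"dx":0,"dy":0,"dz":0,"rx":0,"ry":0,"rz":0}
  ]
}}

```text
time_s: 28.42
tool_pos: [0.5197, -0.0902, 0.1685]
tool_rot: [-180.0, 0.0, -168.8]
force: [-0.6, -0.3, -0.9]
grip_width: 0.0177
```

```bash
python3 ax.py
```

```text
t 28.43 pos [ 0.5197 -0.0902  0.1685] rot [-1.7999e+02  3.0000e-02 -1.6880e+02] F [-0.56 -0.26 -0.88] M [-0.08  0.12 -0.16] w 0.0177
holder yaw 11.2 ring [ 0.656  -0.0632] lugs z 0.2 pitchM 0.135
```

Call:
{"name": "carry_out", "arguments": {
  "plan": [
    {"fingers":1,"dx":0,"dy":0,"dz":0,"rx":0,"ry":0,"rz":0},
    {"fingers":1,"dx":0,"dy":0,"dz":0,"rx":0,"ry":0,"rz":0}
  ],
  "force": 8
}}

```text
time_s: 28.68
tool_pos: [0.5196, -0.0901, 0.1685]
tool_rot: [-180.0, 0.0, -168.8]
force: [-0.8, -0.2, 0.4]
grip_width: 0.0177
```

```bash
python3 ax.py
```

```text
t 28.68 pos [ 0.5196 -0.0901  0.1685] rot [-1.7999e+02  2.0000e-02 -1.6878e+02] F [-0.77 -0.23  0.35] M [ 0.01  0.   -0.12] w 0.0177
holder yaw 11.22 ring [ 0.656  -0.0631] lugs z 0.2 pitchM 0.001
```

Call:
{"name": "carry_out", "arguments": {
  "plan": [
    {"fingers":-0.6,"dx":0,"dy":0,"dz":0,"rx":0,"ry":0,"rz":0},
    {"fingers":-0.6,"dx":0,"dy":0,"dz":0,"rx":0,"ry":0,"rz":0},
    {"fingers":-0.6,"dx":0,"dy":0,"dz":0,"rx":0,"ry":0,"rz":0},
    {"fingers":-0.6,"dx":0,"dy":0,"dz":0,"rx":0,"ry":0,"rz":0}
  ]
}}

```text
time_s: 29.18
tool_pos: [0.5195, -0.0901, 0.1684]
tool_rot: [-180.0, 0.0, -168.8]
force: [-0.5, -0.0, 0.3]
grip_width: 0.0499
```

```bash
python3 ax.py; python3 - <<'E'
from h import *
im,K,E=grab('scene');crop(im,180,130,190,140,4,'r1.png')
im,K,E=grab('top');crop(im,220,60,230,200,3,'r1t.png')
E
```

```text
t 29.18 pos [ 0.5195 -0.0901  0.1684] rot [-1.7999e+02  1.0000e-02 -1.6879e+02] F [-0.53 -0.02  0.26] M [ 0.13 -0.13 -0.06] w 0.0499
holder yaw 11.21 ring [ 0.6559 -0.0631] lugs z 0.1999 pitchM -0.157
```

View pics/r1.png

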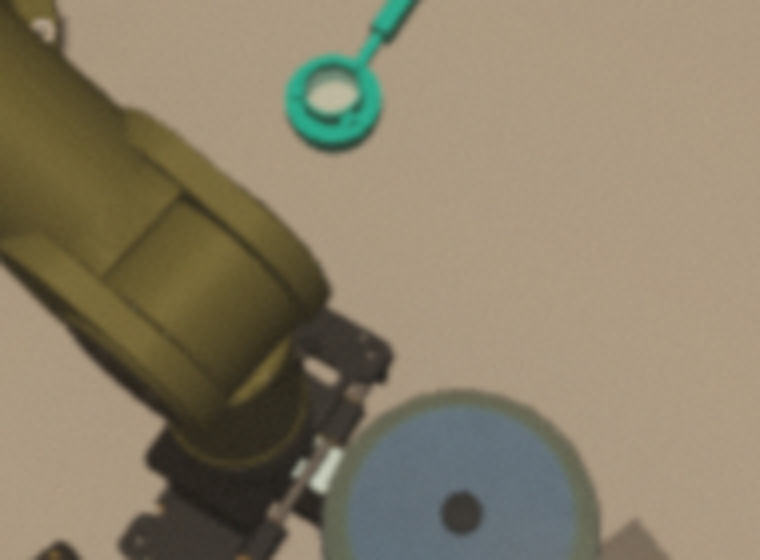

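View pics/r1t.png

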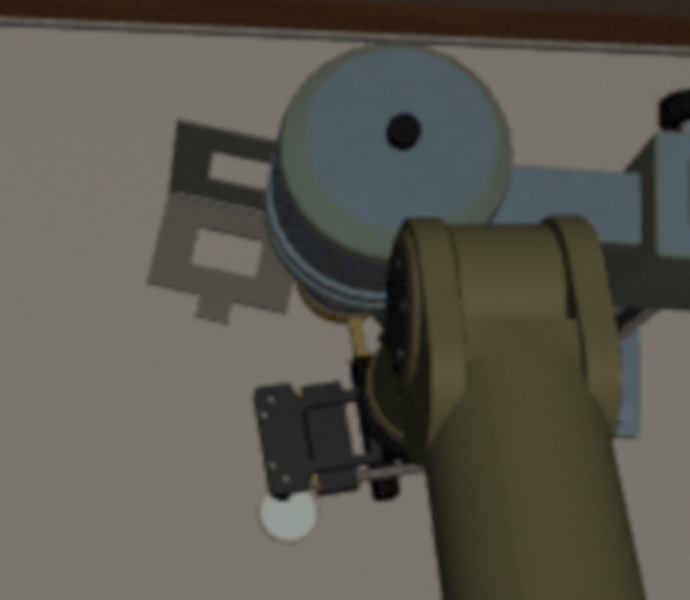

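Call:
{"name": "carry_out", "arguments": {
  "plan": [
    {"fingers":-0.6,"dx":0,"dy":0,"dz":-0.2,"rx":0,"ry":0,"rz":0},
    {"fingers":-0.6,"dx":0,"dy":0,"dz":-0.6,"rx":0,"ry":0,"rz":0},
    {"fingers":-0.6,"dx":0.2,"dy":0,"dz":-0.8,"rx":0,"ry":0,"rz":0},
    {"fingers":-0.6,"dx":0.4,"dy":0,"dz":-0.8,"rx":0,"ry":0,"rz":0},
    {"fingers":-0.6,"dx":0.5,"dy":0,"dz":-0.5,"rx":0,"ry":0,"rz":0},
    {"fingers":-0.6,"dx":0,"dy":0,"dz":0,"rx":0,"ry":0,"rz":0}
  ]
}}

```text
time_s: 30.02
tool_pos: [0.4877, -0.0972, 0.2575]
tool_rot: [-179.7, 0.1, -168.9]
force: [-0.4, -0.6, 0.4]
grip_width: 0.07
```

```bash
python3 ax.py; python3 - <<'E'
from h import *
im,K,E=grab('top');cv2.imwrite('pics/r2f.png',im);crop(im,220,60,230,200,3,'r2t.png')
E
```

```text
t 30.02 pos [ 0.4877 -0.0972  0.2575] rot [-1.7975e+02  1.1000e-01 -1.6888e+02] F [-0.38 -0.6   0.35] M [ 0.05 -0.09 -0.03] w 0.07
holder yaw 11.12 ring [ 0.6241 -0.0704] lugs z 0.289 pitchM -0.097
```

View pics/r2t.png

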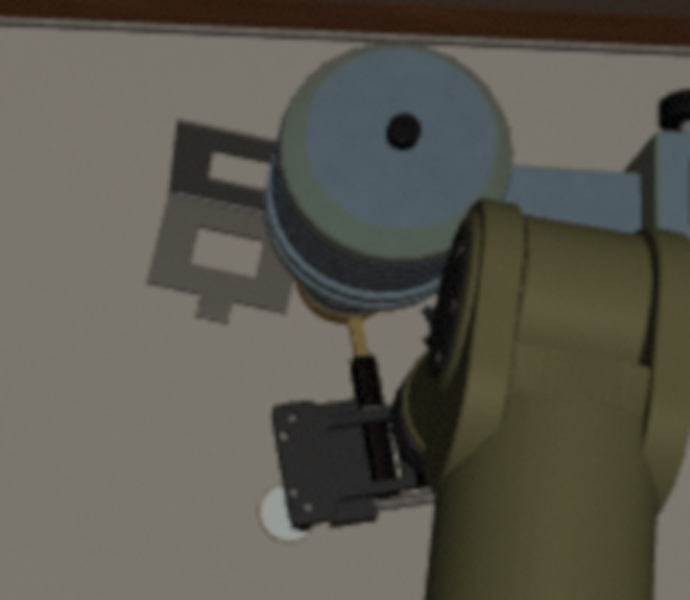

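Call:
{"name": "carry_out", "arguments": {
  "plan": [
    {"fingers":-0.6,"dx":0,"dy":0.7,"dz":0,"rx":0,"ry":0,"rz":0},
    {"fingers":-0.6,"dx":0,"dy":1,"dz":0,"rx":0,"ry":0,"rz":0},
    {"fingers":-0.6,"dx":0,"dy":1,"dz":0,"rx":0,"ry":0,"rz":0},
    {"fingers":-0.6,"dx":0,"dy":1,"dz":0,"rx":0,"ry":0,"rz":0},
    {"fingers":-0.6,"dx":0,"dy":1,"dz":0,"rx":0,"ry":0,"rz":0},
    {"fingers":-0.6,"dx":0,"dy":1,"dz":0,"rx":0,"ry":0,"rz":0},
    {"fingers":-0.6,"dx":0,"dy":1,"dz":0,"rx":0,"ry":0,"rz":0},
    {"fingers":-0.6,"dx":0,"dy":0.3,"dz":0,"rx":0,"ry":0,"rz":0},
    {"fingers":-0.6,"dx":0,"dy":0,"dz":0,"rx":0,"ry":0,"rz":0}
  ]
}}

```text
time_s: 31.2
tool_pos: [0.4463, 0.1095, 0.2554]
tool_rot: [-180.0, -0.0, -168.7]
force: [0.0, 0.0, 0.3]
grip_width: 0.0697
```

```bash
python3 ax.py; python3 - <<'E'
from h import *
b,Kt,Et=grab('top');cv2.imwrite('pics/r3t.png',b);crop(b,265,100,140,130,5,'r3tc.png')
a,Ks,Es=grab('scene');crop(a,220,180,160,140,4,'r3sc.png')
import numpy as np
# predicted handle ends if locked at yaw 11.2, level, mouth .1985
A=np.array([.6556,-.0637]);u=-np.array([np.cos(np.radians(11.2)),np.sin(np.radians(11.2))]);zt=.1985+.0025-.016+.013
for n,K,E in(('top',Kt,Et),('scene',Ks,Es)):
    for r in(.07,.178): print(n,r,proj(K,E,[*(A+r*u),zt])[0].round(1))
E
```

```text
t 31.2 pos [0.4463 0.1095 0.2554] rot [-179.97   -0.   -168.73] F [0.01 0.04 0.29] M [ 0.12 -0.14  0.08] w 0.0697
holder yaw 11.27 ring [0.5826 0.1367] lugs z 0.2869 pitchM -0.159
top 0.07 [341.2 177.2]
top 0.178 [350.1 224.5]
scene 0.07 [269.8 262.9]
scene 0.178 [234.3 241.3]
```

View pics/r3tc.png

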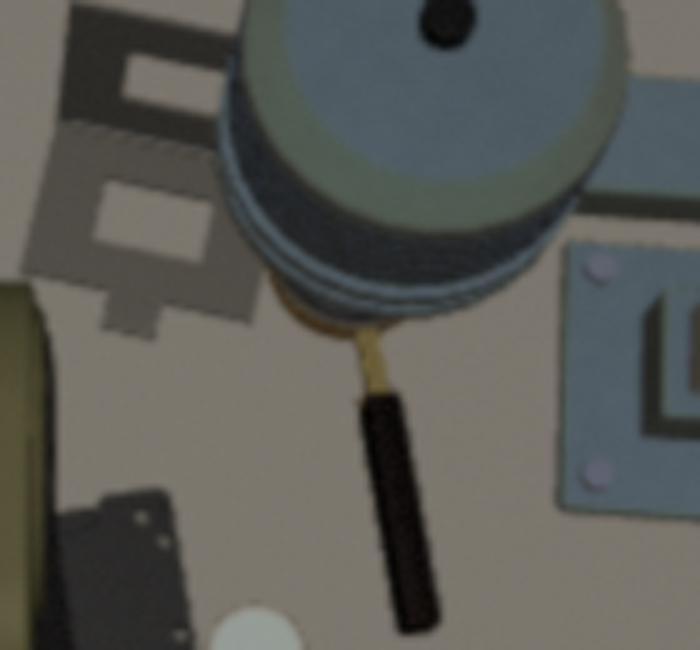

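View pics/r3sc.png

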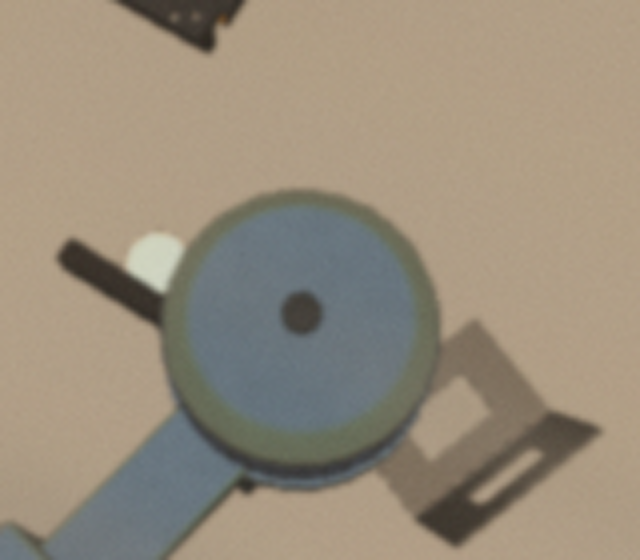

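```bash
python3 - <<'E'
from h import *
from cell import ticket
a=cv2.imread('pics/r3t.png').astype(int);b,K,E=grab('top')
print('change in holder area',np.abs(a-b)[160:230,320:360].mean(), 'noise elsewhere',np.abs(a-b)[300:380,420:520].mean())
print(ticket.sign_off())
E
```

```text
change in holder area 0.69 noise elsewhere 0.479125
the job is handed in; nothing more can be done
None
```

The brass filter holder is fitted in the collar and hanging, with the handle to the front, and I handed the job in at about 31 s. `sign_off` gave no verdict.

- **Finding the slots:** I gripped the handle 139 mm from the ring's axis and centred the neck by touching the hole's walls. That put the lens axis at about (0.6556, −0.0637) m. Under a light push the lugs slipped into the slots between yaw −46° and −42°.
- **Locking:** I raised the holder about 7 mm above the mouth against the spring and turned it anticlockwise to the stop, which I felt at about 11–12° yaw. I then backed off just under 1°, lowered it into the seats and let go.
- **Force:** Vertical readings peaked about 3 N above the no-contact level. The largest sideways reading was about 5 N, while touching the hole's wall. I could not measure the load between lugs and collar directly.
- **Seated:** When I eased the grip before opening, the lift force and the tilting moment both went to about zero, so the collar carried the holder's weight. By dead reckoning the lugs sat about 1.5 mm above the mouth height I felt; the seats should be at 2.5 mm. I can't measure closer than about 1 mm, and the limits are 1 to 3.8 mm.
- **Handle and bystanders:** The pictures show the handle at about 10–11°, or roughly 12° from the enlarger's front. The holder was still, the robot was clear of it, and the carrier and lens cap looked unmoved. I did not measure any bystander or look again at the switch box or thermometer.

**Checks that disagreed:**
- My first camera estimate of the mouth height (0.190–0.195 m) was lower than the 0.1985 m I felt.
- The lens axis from the rim fit was 2–3 mm off the felt centre; the knob estimate agreed.
- The pictures are too coarse to confirm the 3.4° level limit on their own, so that rests on the even seating I felt.

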